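# Change the picture slide in the nursery night-light projector

## Task

Change the picture in the night-light projector: take the slide with the round window off the stage under the lens and seat it flat and fully home in the empty slide cradle, then take the slide with the square window from the dresser top and lay it flat on the stage, square and centred between the four stops, with its grip fin at the front away from the lens, as the first one had. Set both slides down rather than dropping them, do not knock the projector, and leave the other things on the dresser where they are.

Things in the scene. Friction and masses are not known exactly. Their poses are not given: they have to be found in the camera images.
- projector: White night-light projector, fixed. Base x -61 to 84, y -80 to 56, 28 mm high, bearing an aluminium stage plate, top z 34. Column x 17 to 63, y -79 to -53, to z 200, with an arm to the lens head over the stage; open at the front (-x), back and +y side. Origin: on the dresser under the stage centre; x points away from the open front.
- stage (a point): Centre of the stage plate between the stops, on its top face (34 mm above the dresser); axes as the projector's. Four dark steel stops 8 mm high, inner faces at x -46 and 46 (28 and 40 wide) and y -34 and 34 (x -8 to 32): a centred slide has 6 mm to each. A slide's x lies along this x.
- lens (a point): Middle of the lens's lower face, 84 mm above the stage plate, above x 12, y 0 of the stage. Black lens 48 mm wide and 12 high, above it the white round head 64 wide, to 171 above the stage. It overhangs the slide: only a tool whose body leans back towards the front (-x) about 25 to 40 degrees gets at a fin on the stage.
- cradle: White slide cradle, fixed on the dresser: 105 (x) x 81 (y) x 12 mm, with a T-shaped pocket 6 deep of the slide's outline plus 2.5 mm all round. Origin: centre of the underside; x points from the tongue end to the wide end of the pocket.
- pocket (a point): Centre of the pocket's floor (6 mm above the dresser), where a seated slide's origin comes; axes as the cradle's, matching the slide's.
- old_slide: Slide with the round window (36 mm, at x 12), at first on the stage: flat T-shaped beech plate 6 mm thick, 80 long (x), head 56 wide (x -16 to 40), tongue 36 wide (x -40 to -16) with an upright grip fin on it; about 50 g. Origin: centre of the 80 x 56 outline, underside; x points from fin to window, z up. 
- old_slide_fin (a point): Point in the round-window slide's grip fin at x -28, y 0, z 30 of the slide. The fin is 20 long (x), 12 thick (y), centred there, from the plate (z 6) up to z 40 mm. Good TCP point, fingers closing along y.
- new_slide: Slide with the square window (36 mm, at x 12), at first on the dresser, on the side of the projector away from the cradle: flat T-shaped beech plate 6 mm thick, 80 long (x), head 56 wide (x -16 to 40), tongue 36 wide (x -40 to -16) with an upright grip fin on it; about 50 g. Origin: centre of the 80 x 56 outline, underside; x points from fin to window, z up. 
- new_slide_fin (a point): Point in the square-window slide's grip fin at x -28, y 0, z 30 of the slide. The fin is 20 long (x), 12 thick (y), centred there, from the plate (z 6) up to z 40 mm. Good TCP point, fingers closing along y.
- rattle: Yellow hard silicone rattle lying down, about 140 long (x), 44 thick. Origin: on the dresser under its middle. Leave alone.
- jar: Glass jar with aluminium lid, 72 diameter, 98 high. Origin: centre of the underside. Leave alone.
- monitor: White monitor camera on a small round stand, 113 high, 70 wide. Origin: centre of the underside. Leave alone.
- cream_pot: White cream pot, 60 diameter, 38 high. Origin: centre of the underside. Leave alone.
- hairbrush: Baby hairbrush lying down, 150 long (x -60 to +90), 42 wide, 22 high. Origin: on the dresser, near its middle. Leave alone.

How it is judged:
On the way, in this order (a step that is already met when the one before it is completed fails the run):
1. the round-window slide is seated flat in the cradle's pocket and released (x of old_slide in the frame of pocket between -0.004 and 0.004 m and y of old_slide in the frame of pocket between -0.004 and 0.004 m and z of old_slide in the frame of pocket between -0.0025 and 0.0025 m and angle between old_slide's own z axis and vertical below 0.05 rad and angle between the x axis of old_slide and the x axis of pocket, either way round below 0.1 rad and x of old_slide_fin in the frame of pocket below -0.01 m and linear speed of old_slide below 0.02 m/s and contact force between the fingers and old_slide below 0.05 N), for 0.2 s.
2. the square-window slide lies flat, square and centred on the stage and is released (x of new_slide in the frame of stage between -0.004 and 0.004 m and y of new_slide in the frame of stage between -0.004 and 0.004 m and z of new_slide in the frame of stage between -0.0025 and 0.0025 m and angle between new_slide's own z axis and vertical below 0.05 rad and angle between the x axis of new_slide and the x axis of stage, either way round below 0.1 rad and x of new_slide_fin in the frame of stage below -0.01 m and linear speed of new_slide below 0.02 m/s and contact force between the fingers and new_slide below 0.05 N), for 0.2 s.
At the end, for the whole second after the job is handed in: Round-window slide at rest in the pocket, square-window slide at rest on the stage, both let go: flat (height within 2.5 mm, tilt under 0.05 rad), centre within 4 mm of the pocket or stage centre in x and in y, square within 0.1 rad, fin to the pocket's tongue end or the open front (all of step 1 and all of step 2); the robot touches nothing.
It fails at once if one of the other loose things (yellow rattle, glass jar, monitor camera, cream pot, hairbrush) is pushed more than 20 mm from its place (distance of any of rattle, jar, monitor, cream_pot, hairbrush from where it was at the start of the episode above 0.02 m).
It fails at once if the round-window slide is dropped or thrown (faster than 0.5 m/s while not held) (linear speed of old_slide above 0.5 m/s and contact force between the fingers and old_slide below 0.05 N).
It fails at once if the square-window slide is dropped or thrown (faster than 0.5 m/s while not held) (linear speed of new_slide above 0.5 m/s and contact force between the fingers and new_slide below 0.05 N).
It fails at once if the robot knocks the projector (more than 25 N) (contact force between any of the arm, the fingers and projector above 25 N).
It also fails if it takes over 72 s, if anything falls off the work surface, if the arm or the gripper's body presses on something with over 40 N, if the wrist force passes 120 N, or if a joint passes its speed limit or range.

## Robot

A 6-joint arm with a two-finger parallel gripper is mounted at the origin on the work surface. World frame = base frame: x ahead of the robot, y to its left, z up, the work surface at z = 0. Lengths are in m, angles in rad, forces in N, time in s.
With the tool pointing down it reaches from about 0.325 to 0.875 m from the base axis. Payload 4.4 kg.
Tool frame: the origin (TCP) lies between the finger pads, 19 mm behind the fingertips; this is the grasp point; z points along the fingers, y is the line along which they close (so a half turn about z gives the same grasp; the last joint's range is limited). The gripper opens to 85 mm and grips with 20 to 120 N. Pads are 22 mm wide; open, the fingers measure 114 mm over their backs; the gripper's body (76 mm by 85 mm) begins 54 mm behind the grasp point. The pads swing forward as they close: fully open they stand 13 mm farther back than shut.
Start: joints at [-0.15, 0.207, 1.542, -0, 1.393, -0.15], TCP at [0.575, -0, 0.25] pointing down, gripper open.
Joint ranges: [-2.73, 2.73], [-0.86, 2.22], [0.23, 2.46], [-1.11, 4.25], [0.08, 2.63], [-2.82, 2.82]. Speed limits (rad/s): [2.79, 2.79, 3.14, 3.14, 3.14, 3.14].

## Interface

Orientations are given as a 3x3 rotation matrix whose columns are the frame's x, y, z axes.
In Python, from workcell import * gives the robot as it stands.
- The arm moves only by the shell command python3 -m inch 'ROWS' [OPENING]. ROWS is JSON, one flat list of numbers, 6 for each row, row after row: the shift along the tool's x, y, z as a fraction of full scale, then the turn, a rotation vector about the tool's x, y, z as a fraction of full scale. In form: [tx, ty, tz, wx, wy, wz, tx, ty, tz, wx, wy, wz, ...]. A call has 1 to 8 rows; each row is the pose to reach, as a shift and turn from the pose commanded when the call began, along the tool's axes at that moment; what a row does not reach only later rows make up. Full scale, the value 1, is 0.12 m for a shift and pi/2 rad for a turn. A row lasts 1/12 s, in which the tool goes at most 41.7 mm and 7.16 degrees, less where a joint would pass 70% of its speed; a pose out of reach is approached as far as the arm can. A call with a number of a shift or a turn outside -1 to 1 is refused whole. A call with a gripper value outside its range is refused whole. OPENING is the closure, from -1 (fully open) to 1 (shut), set as the call begins (- or left out, the last holds). The fingers move at their own pace and stop on an object; the grip force is fixed at half the most. Time passes only in rows, so rows that repeat a pose let the fingers close. It gives the time, the measured TCP pose, the force, the opening and the grip force at its end, in the units of the state.
- observe(): the state, without advancing time (a new reading comes with each control period).
- get_image(name): name is "scene" or "side" or "wrist"; returns the picture (384x512x3 uint8, red, green, blue); there is no depth.
- get_calibration(name): a dict with "K" (3x3 intrinsics, pixels), "k1" (the pictures are not rectified: a ray, as slopes to the right and down, at radius r is drawn at 1 + k1 r^2 times it, then the intrinsics apply), "R" (3x3) and "t" (3): a world point X has camera coordinates R X + t. Camera axes: x right, y down, z forward; pixel columns grow to the right and rows downward; lengths in m; the calibration is good to about 2 mm. A picture is of the moment at which its call begins: read the wrist's pose just before it. get_calibration takes no time and is no camera call; for the wrist camera it gives the pose at the moment of the call.
- finish_job(): hands the job in; it is judged then, once.
The state is a dict: "clock": time; "joint_pos": joint angles; "dq": joint speeds; "effort": joint torques, N m; "position": TCP position; "tool_rot": TCP orientation; "force": force on the tool from outside, world axes, zero at the start; "wrist_torque": the same for the moment, N m; "finger_gap": finger opening in m; "gripper_force": force on a finger pad.
Only numpy, scipy, OpenCV 4.12 (cv2) and the standard library are available. Lean on these libraries where they do the work, as an engineer would, in place of code of your own. Each camera call takes 0.05 s, during which the arm holds its last target. There are 200 camera calls.

## Working session

There is one attempt and no reset: what is moved stays moved. The work goes in short steps, Python scripts to look and compute and a shell command to move; the robot and the scene stay as the last step left them, time stands still between calls to the robot, and variables do not carry over. Pictures are saved under pics/ and viewed, at most 10 in all, crops included, and the job is handed in when it is done.

```bash
ls; mkdir -p pics; python3 - <<'E'
from workcell import *
import cv2
for n in ["scene","side"]:
    im=get_image(n); c=get_calibration(n)
    cv2.imwrite(f"pics/{n}0.png",im[:,:,::-1]); print(n,c)
s=observe(); print(s["clock"],s["position"],s["tool_rot"],s["finger_gap"])
E
```

```text
pics
scene {'K': array([[438.92665411,   0.        , 257.55642152],
       [  0.        , 438.92665411, 184.73670405],
       [  0.        ,   0.        ,   1.        ]]), 'k1': -0.04720783834548422, 'R': array([[-0.47052445,  0.88233887, -0.00921263],
       [ 0.7419149 ,  0.3899456 , -0.54543993],
       [-0.47767042, -0.26347781, -0.83809929]]), 't': array([ 0.26211959, -0.33200083,  1.56811594])}
side {'K': array([[387.6005888 ,   0.        , 256.25317991],
       [  0.        , 387.6005888 , 188.40064259],
       [  0.        ,   0.        ,   1.        ]]), 'k1': -0.10584430339847582, 'R': array([[ 0.79098024, -0.61150158,  0.02039799],
       [-0.30871485, -0.427664  , -0.84958734],
       [ 0.52824749,  0.66570963, -0.52705339]]), 't': array([-0.43379632,  0.27148452,  0.83553806])}
0.1 [5.74347822e-01 7.29602792e-05 2.48925133e-01] [[-1.03720247e-05  9.99997815e-01 -2.09051798e-03]
 [ 9.99999951e-01  1.10287190e-05  3.14118659e-04]
 [ 3.14141028e-04 -2.09051462e-03 -9.99997766e-01]] 0.08529647583976688
```

View pics/scene0.png

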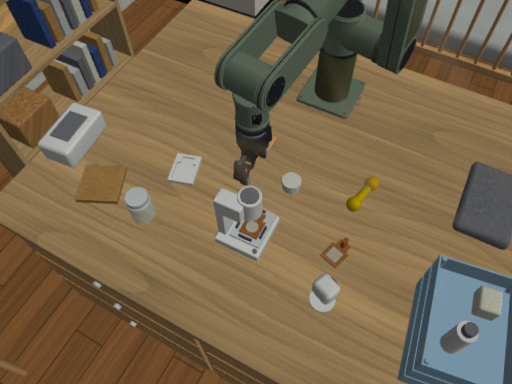

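View pics/side0.png

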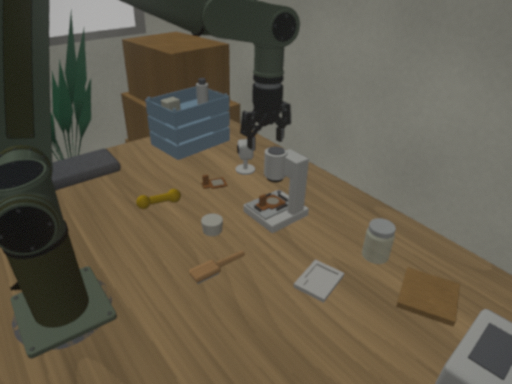

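```bash
cat > h.py <<'E'
from workcell import *
import numpy as np, cv2
def unproj(c,uv,z):
    K=c["K"]; p=np.atleast_2d(np.array(uv,float)); d=(p-[K[0,2],K[1,2]])/[K[0,0],K[1,1]]
    u=d.copy()
    for _ in range(20): u=d/(1+c["k1"]*(u**2).sum(1,keepdims=True))
    r=np.c_[u,np.ones(len(u))]@c["R"]; o=-c["R"].T@c["t"]
    z=np.broadcast_to(z,len(u))
    return o+r*((z-o[2])/r[:,2])[:,None]
def proj(c,X):
    q=np.atleast_2d(X)@c["R"].T+c["t"]; s=q[:,:2]/q[:,2:]
    s=s*(1+c["k1"]*(s**2).sum(1,keepdims=True))
    return s*c["K"][0,0]+c["K"][:2,2]
def grab(n,name=None):
    c=get_calibration(n); im=get_image(n)[:,:,::-1].copy()
    if name: cv2.imwrite(f"pics/{name}.png",im)
    return im,c
E
python3 - <<'E'
from h import *
np.set_printoptions(precision=4,suppress=True)
c=get_calibration("scene"); s=get_calibration("side")
print(unproj(c,[[185,169],[335,254],[346,239],[257,214],[291,177],[240,166],[142,190],[217,237],[256,256],[278,213]],[.01,.005,.04,.034,.038,0.01,.098,.028,.028,.028]))
print(unproj(s,[[319,280],[218,184],[206,176],[244,209],[274,227],[307,209]],[.01,.005,.04,.028,.028,.028]))
for n in ["wrist"]:
    k=get_calibration(n); print(k, -k["R"].T@k["t"])
grab("wrist","w0")
E
```

```text
[[ 0.5312 -0.2721  0.01  ]
 [ 0.5772  0.2556  0.005 ]
 [ 0.5383  0.2668  0.04  ]
 [ 0.58    0.0108  0.034 ]
 [ 0.4216  0.0425  0.038 ]
 [ 0.4408 -0.1246  0.01  ]
 [ 0.6943 -0.2946  0.098 ]
 [ 0.6943 -0.0552  0.028 ]
 [ 0.694   0.0685  0.028 ]
 [ 0.5459  0.0613  0.028 ]]
[[ 0.524  -0.2776  0.01  ]
 [ 0.5749  0.2444  0.005 ]
 [ 0.54    0.261   0.04  ]
 [ 0.5395  0.0483  0.028 ]
 [ 0.5552 -0.0704  0.028 ]
 [ 0.69   -0.0614  0.028 ]]
{'K': array([[344.1537,   0.    , 252.3898],
       [  0.    , 344.1537, 191.2953],
       [  0.    ,   0.    ,   1.    ]]), 'k1': -0.08575449068026252, 'R': array([[ 1.    ,  0.0009, -0.0018],
       [ 0.0014, -0.9626,  0.2711],
       [-0.0015, -0.2711, -0.9626]]), 't': array([-0.5743, -0.0354,  0.3793])} [0.5749 0.0693 0.3736]
```

View pics/w0.png

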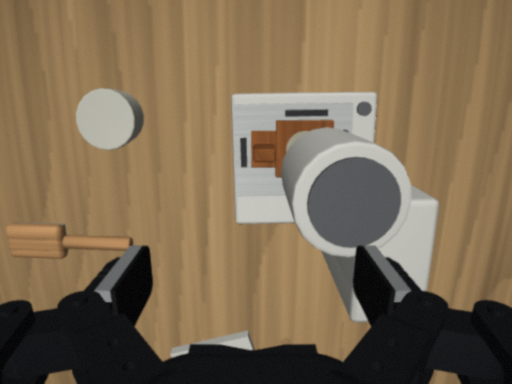

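```bash
cat >> h.py <<'E'
def snap(name):
    import pickle
    im,c=grab("wrist",name); pickle.dump(c,open(f"pics/{name}.pkl","wb")); s=observe(); print(name,s["clock"],s["position"].round(4),s["joint_pos"].round(3))
E
cp pics/w0.png pics/wp.png
python3 -c "from h import *; snap('wp')"
python3 -m inch '[-0.83,-0.18,0,0,0,0,-0.83,-0.18,0,0,0,0,-0.83,-0.18,0,0,0,0,-0.83,-0.18,0,0,0,0]'
python3 -m inch '[-0.83,-0.18,0,0,0,0,-0.83,-0.18,0,0,0,0,-0.83,-0.18,0,0,0,0,-0.83,-0.18,0,0,0,0,-0.83,-0.18,0,0,0,0,-0.83,-0.18,0,0,0,0]'
python3 -c "from h import *; snap('wc')"
python3 -m inch '[1,0.1,0,0,0,0,1,0.1,0,0,0,0,1,0.1,0,0,0,0,1,0.1,0,0,0,0]'
python3 -m inch '[1,0.1,0,0,0,0,1,0.1,0,0,0,0,1,0.1,0,0,0,0,1,0.1,0,0,0,0]'
python3 -m inch '[1,0.1,0,0,0,0,1,0.1,0,0,0,0,1,0.1,0,0,0,0,1,0.1,0,0,0,0]'
python3 -m inch '[1,0,0,0,0,0,1,0,0,0,0,0,1,0,0,0,0,0,1,0,0,0,0,0,1,0,0,0,0,0,1,0,0,0,0,0]'
python3 - <<'E'
from h import *; snap('wn')
def crop(n,x,y,w,h,k=4): 
    i=cv2.imread(f"pics/{n}.png")[y:y+h,x:x+w]; return cv2.resize(i,None,fx=k,fy=k,interpolation=cv2.INTER_CUBIC)
cv2.imwrite("pics/wc_h.png",np.hstack([cv2.imread("pics/wc.png")[:,:],])); 
a=cv2.imread("pics/wc.png"); b=cv2.imread("pics/wn.png")
cv2.imwrite("pics/both.png",cv2.resize(np.hstack([a,b]),(800,300),interpolation=cv2.INTER_AREA))
cv2.imwrite("pics/wp_c.png",crop("wp",225,85,160,145))
E
```

```text
wp 0.2 [5.746e-01 1.000e-04 2.492e-01] [-0.151  0.207  1.542  0.     1.393 -0.151]
clock: 0.53
position: [0.5525, -0.1033, 0.2497]
tool_rot: [[0.005, 1.0, -0.001], [1.0, -0.005, -0.002], [-0.002, -0.001, -1.0]]
force: [0.5, 0.2, 0.4]
finger_gap: 0.085
gripper_force: 0.0
clock: 1.03
position: [0.532, -0.1981, 0.2497]
tool_rot: [[-0.001, 1.0, -0.0], [1.0, 0.001, 0.001], [0.001, -0.0, -1.0]]
force: [0.6, -0.0, -0.2]
finger_gap: 0.0853
gripper_force: 0.0
wc 1.0833 [ 0.5321 -0.1978  0.2498] [-5.090e-01  1.910e-01  1.560e+00  1.000e-03  1.391e+00 -5.100e-01]
clock: 1.42
position: [0.5438, -0.0714, 0.2499]
tool_rot: [[-0.008, 1.0, -0.0], [1.0, 0.008, 0.004], [0.004, -0.0, -1.0]]
force: [-0.5, -0.5, -0.1]
finger_gap: 0.0855
gripper_force: 0.0
clock: 1.75
position: [0.5555, 0.0483, 0.2501]
tool_rot: [[-0.009, 1.0, 0.0], [1.0, 0.009, 0.004], [0.004, 0.0, -1.0]]
force: [-0.6, -1.0, 0.4]
finger_gap: 0.0858
gripper_force: 0.0
clock: 2.08
position: [0.5672, 0.1678, 0.2501]
tool_rot: [[-0.008, 1.0, 0.0], [1.0, 0.008, 0.004], [0.004, 0.0, -1.0]]
force: [-0.1, 0.1, -0.3]
finger_gap: 0.0855
gripper_force: 0.0
clock: 2.58
position: [0.5674, 0.2806, 0.2496]
tool_rot: [[-0.001, 1.0, -0.001], [1.0, 0.001, -0.001], [-0.001, -0.001, -1.0]]
force: [0.3, -0.8, 0.2]
finger_gap: 0.0852
gripper_force: 0.0
wn 2.6333 [0.5676 0.2799 0.2497] [ 3.220e-01  3.290e-01  1.389e+00 -1.000e-03  1.424e+00  3.220e-01]
```

View pics/both.png

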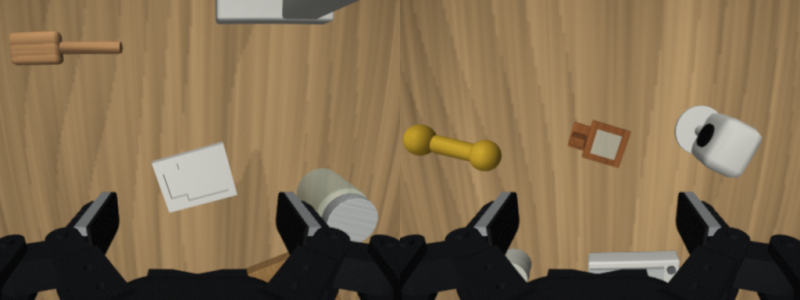

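View pics/wp_c.png

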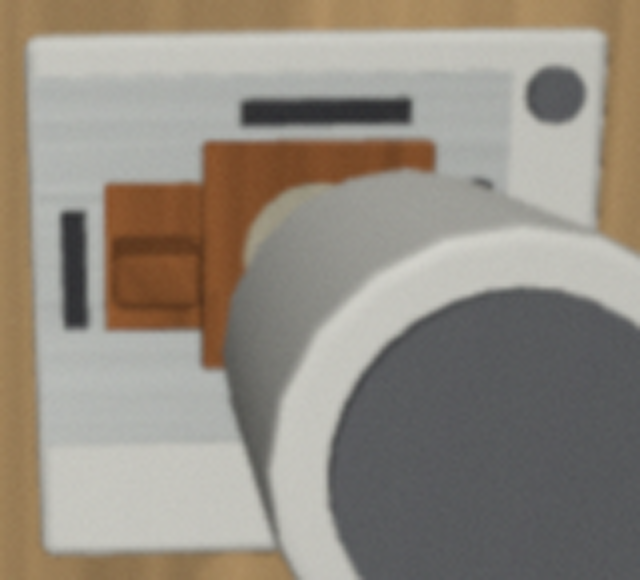

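```bash
python3 - <<'E'
from h import *; import pickle
np.set_printoptions(precision=4,suppress=True)
c=pickle.load(open("pics/wp.pkl","rb"))
px=lambda a:(np.array(a,float)+.5)/4-.5+[225,85]
print("base",unproj(c,px([[28,38],[607,30],[46,551]]),.028))
print("Lstop inner",unproj(c,px([[86,211],[88,328]]),.042)); print("Tstop inner",unproj(c,px([[241,125],[411,123]]),.042))
print("tongue",unproj(c,px([[106,184],[106,329],[203,141],[203,368],[435,141]]),.040))
print("fin top",unproj(c,px([[112,250],[112,308],[198,250],[198,306]]),.074))
def crop(n,x,y,w,h,k=4): 
    i=cv2.imread(f"pics/{n}.png")[y:y+h,x:x+w]; return cv2.resize(i,None,fx=k,fy=k,interpolation=cv2.INTER_CUBIC)
cv2.imwrite("pics/cn.png",np.hstack([crop("wc",185,175,125,105),crop("wn",210,145,75,105)]))
E
```

```text
base [[ 0.5542  0.0701  0.028 ]
 [ 0.6962  0.0732  0.028 ]
 [ 0.5571 -0.0628  0.028 ]]
Lstop inner [[0.5684 0.0297 0.042 ]
 [0.5688 0.001  0.042 ]]
Tstop inner [[0.6052 0.0501 0.042 ]
 [0.6457 0.0509 0.042 ]]
tongue [[ 0.5732  0.0359  0.04  ]
 [ 0.5732  0.0003  0.04  ]
 [ 0.5964  0.0462  0.04  ]
 [ 0.5974 -0.0095  0.04  ]
 [ 0.6521  0.0465  0.04  ]]
fin top [[0.5747 0.025  0.074 ]
 [0.5747 0.0121 0.074 ]
 [0.5935 0.025  0.074 ]
 [0.5937 0.0126 0.074 ]]
```

View pics/cn.png

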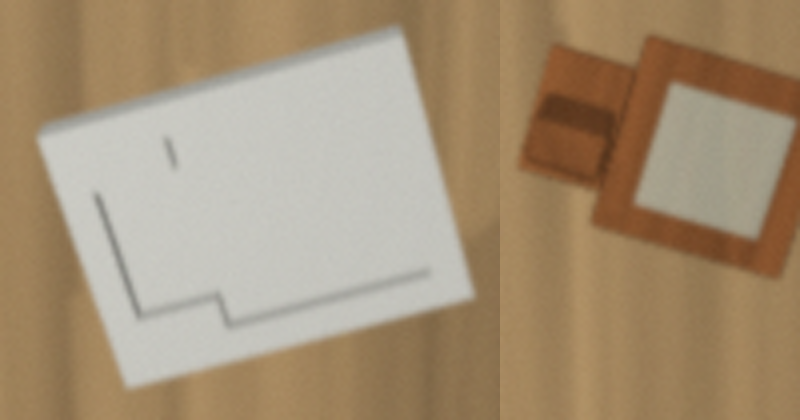

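```bash
cat > m.py <<'E'
from h import *; import pickle
np.set_printoptions(precision=4,suppress=True)
def fit(loc,W):  # 2D rigid loc->W
    loc=np.array(loc)/1000.; W=np.array(W)[:,:2]; a=loc-loc.mean(0); b=W-W.mean(0)
    th=np.arctan2((a[:,0]*b[:,1]-a[:,1]*b[:,0]).sum(),(a*b).sum()); R=np.array([[np.cos(th),-np.sin(th)],[np.sin(th),np.cos(th)]])
    t=W.mean(0)-R@loc.mean(0); return t,th,np.abs(W-(loc@R.T+t)).max()*1000
E
python3 - <<'E'
from m import *
P=lambda n:pickle.load(open(f"pics/{n}.pkl","rb"))
px=lambda a,o:(np.array(a,float)+.5)/4-.5+o
W=unproj(P("wc"),px([[38,136],[402,34],[474,298],[128,388]],[185,175]),.012); print(W)
print("cradle",fit([[-52.5,40.5],[52.5,40.5],[52.5,-40.5],[-52.5,-40.5]],W))
W=unproj(P("wn"),px(np.array([[556,44],[520,167],[648,36],[592,224],[782,278]])-[500,0],[210,145]),.006)
print("new",fit([[-40,18],[-40,-18],[-16,28],[-16,-28],[40,-28]],W))
W=unproj(P("wn"),px(np.array([[538,118],[612,132],[600,178],[527,158]])-[500,0],[210,145]),.040)
print("finc",W,W.mean(0))
c=P("wp"); q=lambda a,z:unproj(c,px(a,[225,85]),z)
W=np.vstack([q([[28,38],[607,30],[46,551]],.028)])
print("proj base",fit([[-61,56],[84,56],[-61,-80]],W))
W=np.vstack([q([[86,211],[88,328]],.042),q([[241,125],[411,123]],.042)])
print("proj stops",fit([[-46,14],[-46,-14],[-8,34],[32,34]],W))
W=q([[106,184],[106,329],[203,141],[203,368],[435,141]],.04)
print("old",fit([[-40,18],[-40,-18],[-16,28],[-16,-28],[40,28]],W))
# cross checks
s=get_calibration("scene"); 
E
```

```text
[[ 0.4676 -0.2509  0.012 ]
 [ 0.568  -0.2215  0.012 ]
 [ 0.591  -0.2999  0.012 ]
 [ 0.4904 -0.3291  0.012 ]]
cradle (array([ 0.5292, -0.2753]), np.float64(0.28389466594919044), np.float64(0.42613126322427197))
new (array([0.5692, 0.257 ]), np.float64(-0.2922010737714537), np.float64(0.505055714135616))
finc [[0.5346 0.273  0.04  ]
 [0.553  0.2695 0.04  ]
 [0.5499 0.2576 0.04  ]
 [0.5316 0.2627 0.04  ]] [0.5423 0.2657 0.04  ]
proj base (array([0.6154, 0.0165]), np.float64(0.021319764725298465), np.float64(2.048835063760662))
proj stops (array([0.6144, 0.0163]), np.float64(0.02241064211857029), np.float64(0.43690649980998586))
old (array([0.6129, 0.0184]), np.float64(0.010048829796107786), np.float64(0.5161360513300517))
```

```bash
cat > plan.py <<'E'
from m import *
from scipy.spatial.transform import Rotation as Ro, Slerp
def rot(yaw,lean):  # tool x back, y across the slide, z leaning
    l=np.radians(lean); A=np.array([[-np.cos(l),0,np.sin(l)],[0,1,0],[-np.sin(l),0,-np.cos(l)]])
    return Ro.from_euler("z",yaw).as_matrix()@A
def plan(*targets):
    """targets (p,yaw,lean): print for each the calls (fractions of full scale, rows wanted)"""
    s=observe(); p,R=np.array(s["position"]),np.array(s["tool_rot"])
    print("now",s["clock"],p.round(4),"gap",round(s["finger_gap"],4))
    for q,yaw,lean in targets:
        q=np.array(q); T=rot(yaw,lean); rv=Ro.from_matrix(R.T@T).as_rotvec()
        sh=np.abs(R.T@(q-p)).max()/.12; ang=np.degrees(np.linalg.norm(rv))
        n=int(max(np.ceil(sh),np.ceil(ang/50)))or 1
        for i in range(n):
            print(" ",np.r_[R.T@(q-p)/n/.12,rv/n/(np.pi/2)].round(3).tolist(),"rows",max(np.linalg.norm(q-p)/n/.0417,ang/n/7.16).round(1)) if i==0 else None
            # later sub-calls: same turn, shift in turned axes
            if i: 
                Ri=R@Ro.from_rotvec(rv*i/n).as_matrix(); print("  ",np.r_[Ri.T@(q-p)/n/.12,rv/n/(np.pi/2)].round(3).tolist())
        p,R=q,T
E
python3 - <<'E'
from plan import *
f=np.array([.5845,.0184,.067]); d=rot(0.01,38)[:,2]
print(d)
plan((f-.12*d,0.01,38),(f,0.01,38))
E
```

```text
[ 0.6156  0.0062 -0.788 ]
now 2.6333 [0.5676 0.2799 0.2497] gap 0.0855
  [-0.728, -0.158, 0.246, -0.111, -0.11, -0.322] rows 4.5
   [-0.503, -0.526, 0.293, -0.111, -0.11, -0.322]
   [-0.128, -0.737, 0.236, -0.111, -0.11, -0.322]
  [0.0, 0.0, 1.0, 0.0, 0.0, 0.0] rows 2.9
```

```bash

python3 -m inch '[-0.73,-0.16,0.25,-0.11,-0.11,-0.32,-0.73,-0.16,0.25,-0.11,-0.11,-0.32,-0.73,-0.16,0.25,-0.11,-0.11,-0.32,-0.73,-0.16,0.25,-0.11,-0.11,-0.32,-0.73,-0.16,0.25,-0.11,-0.11,-0.32,-0.73,-0.16,0.25,-0.11,-0.11,-0.32]' -0.2 | head -2
python3 -m inch '[-0.5,-0.53,0.29,-0.11,-0.11,-0.32,-0.5,-0.53,0.29,-0.11,-0.11,-0.32,-0.5,-0.53,0.29,-0.11,-0.11,-0.32,-0.5,-0.53,0.29,-0.11,-0.11,-0.32,-0.5,-0.53,0.29,-0.11,-0.11,-0.32,-0.5,-0.53,0.29,-0.11,-0.11,-0.32]' | head -2
python3 -m inch '[-0.13,-0.74,0.24,-0.11,-0.11,-0.32,-0.13,-0.74,0.24,-0.11,-0.11,-0.32,-0.13,-0.74,0.24,-0.11,-0.11,-0.32,-0.13,-0.74,0.24,-0.11,-0.11,-0.32,-0.13,-0.74,0.24,-0.11,-0.11,-0.32,-0.13,-0.74,0.24,-0.11,-0.11,-0.32,-0.13,-0.74,0.24,-0.11,-0.11,-0.32,-0.13,-0.74,0.24,-0.11,-0.11,-0.32]'
python3 - <<'E'
from plan import *
f=np.array([.5845,.0184,.067]); d=rot(0.01,38)[:,2]
plan((f-.03*d,0.01,38),(f,0.01,38)); print(observe()["joint_pos"].round(3)); snap("w1")
E
```

```text
clock: 3.13
position: [0.5473, 0.1914, 0.2196]
clock: 3.63
position: [0.5273, 0.1042, 0.1901]
clock: 4.3
position: [0.5092, 0.017, 0.161]
tool_rot: [[-0.789, 0.002, 0.615], [0.002, 1.0, -0.0], [-0.615, 0.001, -0.789]]
force: [-1.1, -0.1, -0.5]
finger_gap: 0.0512
gripper_force: 0.0
now 4.3 [0.5092 0.017  0.161 ] gap 0.0512
  [-0.013, 0.011, 0.754, -0.004, -0.001, -0.006] rows 2.2
  [-0.0, 0.0, 0.25, 0.0, 0.0, 0.0] rows 0.7
[-0.215 -0.143  2.254  0.341  0.401 -2.055]
w1 4.35 [0.5094 0.017  0.1612] [-0.214 -0.143  2.253  0.34   0.401 -2.052]
```

View pics/w1.png

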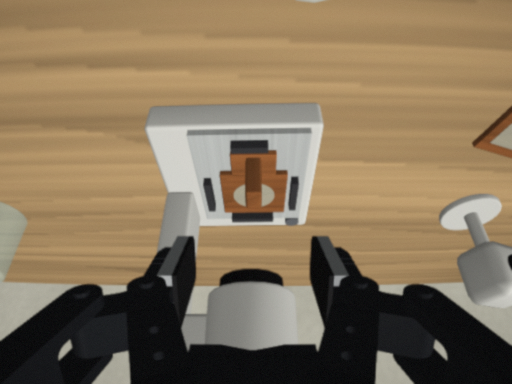

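```bash

python3 -m inch '[-0.013,0.01,0.25,0,0,-0.006,-0.013,0.01,0.5,0,0,-0.006,-0.013,0.01,0.75,0,0,-0.006,-0.013,0.01,0.85,0,0,-0.006,-0.013,0.01,0.93,0,0,-0.006,-0.013,0.01,1,0,0,-0.006,-0.013,0.01,1,0,0,-0.006]'
python3 -m inch '[0,0,0,0,0,0,0,0,0,0,0,0,0,0,0,0,0,0,0,0,0,0,0,0,0,0,0,0,0,0,0,0,0,0,0,0]' 1
python3 - <<'E'
from plan import *
p=observe()["position"]
plan((p+[0,0,.014],0.01,38),(p+[-.12,0,.014],0.01,38),(p+[-.15,0,.1],0.01,38))
E
```

```text
clock: 4.93
position: [0.5856, 0.0192, 0.0665]
tool_rot: [[-0.789, -0.006, 0.614], [-0.007, 1.0, 0.001], [-0.614, -0.004, -0.789]]
force: [-0.2, -0.6, 0.1]
finger_gap: 0.0511
gripper_force: 0.0
clock: 5.43
position: [0.5848, 0.0193, 0.0684]
tool_rot: [[-0.787, -0.007, 0.616], [-0.009, 1.0, -0.0], [-0.616, -0.006, -0.788]]
force: [-3.1, -0.1, 5.3]
finger_gap: 0.0107
gripper_force: 59.2
now 5.4333 [0.5848 0.0193 0.0684] gap 0.0107
  [-0.072, -0.001, -0.092, -0.004, 0.0, 0.001] rows 0.3
  [0.788, 0.01, -0.616, 0.0, 0.0, 0.0] rows 2.9
  [-0.244, 0.002, -0.719, 0.0, 0.0, 0.0] rows 2.2
```

```bash

python3 -m inch '[-0.025,0,-0.03,0,0,0,-0.05,0,-0.06,0,0,0,-0.08,0,-0.1,0,0,0,-0.08,0,-0.1,0,0,0]'
python3 -m inch '[0.1,0,-0.08,0,0,0,0.25,0,-0.2,0,0,0,0.45,0,-0.35,0,0,0,0.62,0,-0.49,0,0,0,0.79,0,-0.62,0,0,0,0.79,0,-0.62,0,0,0]'
python3 - <<'E'
from plan import *
import cv2
im,c=grab("scene"); im2,c2=grab("side"); im3,_=grab("wrist")
cv2.imwrite("pics/s1.png",np.hstack([cv2.resize(im2[130:260,180:340],(400,325)),cv2.resize(im3,(400,325))]))
yaw=.284; O=np.array([.5292,-.2753,0]); Rz=Ro.from_euler("z",yaw).as_matrix()
# TCP in slide frame, with old pose as measured
Os=np.array([.6129,.0184,.034]); t0=np.array([.5848,.0193,.0684])
loc=Ro.from_euler("z",-.012).as_matrix()@(t0-Os); print("tcp in slide",loc)
g=O+[0,0,.006]+Rz@loc; print(g)
p=observe()["position"]
plan((p+[0,0,.08],0.01,38),(g+[0,0,.11],yaw,38),(g+[0,0,.02],yaw,38))
E
```

```text
clock: 5.77
position: [0.5849, 0.0195, 0.0838]
tool_rot: [[-0.788, -0.008, 0.616], [-0.01, 1.0, -0.0], [-0.616, -0.006, -0.788]]
force: [0.3, -0.4, -0.6]
finger_gap: 0.0107
gripper_force: 58.4
clock: 6.27
position: [0.4575, 0.0204, 0.0798]
tool_rot: [[-0.793, -0.008, 0.609], [-0.009, 1.0, 0.003], [-0.609, -0.003, -0.793]]
force: [-0.3, -1.0, -2.1]
finger_gap: 0.0105
gripper_force: 58.5
tcp in slide [-0.0281  0.0012  0.0344]
[ 0.5019 -0.282   0.0404]
now 6.4167 [0.4644 0.0183 0.0835] gap 0.0105
  [-0.41, -0.004, -0.525, -0.004, -0.0, 0.001] rows 1.9
  [-0.053, -0.835, 0.088, -0.036, 0.0, -0.046] rows 2.4
   [0.007, -0.84, 0.041, -0.036, 0.0, -0.046]
   [0.068, -0.839, -0.007, -0.036, 0.0, -0.046]
  [0.462, 0.0, 0.591, 0.0, 0.0, 0.0] rows 2.2
```

View pics/s1.png

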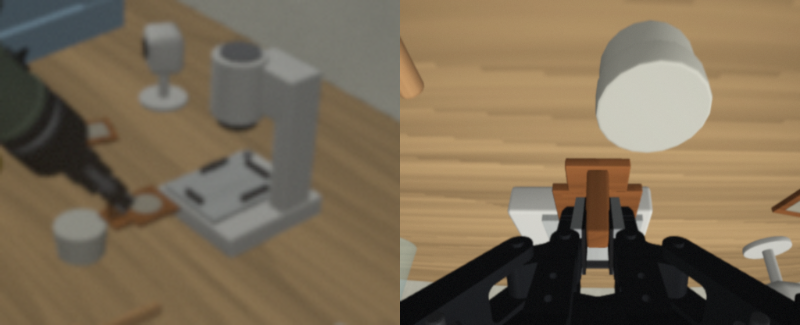

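```bash

python3 -m inch '[-0.2,0,-0.26,0,0,0,-0.41,0,-0.53,0,0,0,-0.41,0,-0.53,0,0,0]' |head -2
python3 -m inch '[-0.02,-0.25,0.03,-0.012,0,-0.015,-0.035,-0.55,0.06,-0.024,0,-0.03,-0.053,-0.84,0.088,-0.036,0,-0.046,-0.053,-0.84,0.088,-0.036,0,-0.046]' |head -2
python3 -m inch '[0,-0.3,0.02,-0.012,0,-0.015,0.007,-0.6,0.04,-0.024,0,-0.03,0.007,-0.84,0.04,-0.036,0,-0.046,0.007,-0.84,0.04,-0.036,0,-0.046]' |head -2
python3 -m inch '[0.02,-0.3,0,-0.012,0,-0.015,0.05,-0.6,0,-0.024,0,-0.03,0.068,-0.8,0,-0.036,0,-0.046,0.068,-0.84,0,-0.036,0,-0.046,0.068,-0.84,0,-0.036,0,-0.046,0.068,-0.84,0,-0.036,0,-0.046]'
python3 - <<'E'
from plan import *
g=np.array([ 0.5019,-0.282,0.0404]); yaw=.284
snap("w2")
plan((g+[0,0,.03],yaw,38),(g+[0,0,.012],yaw,38))
E
```

```text
clock: 6.67
position: [0.4638, 0.0187, 0.1637]
clock: 7.0
position: [0.4777, -0.083, 0.1615]
clock: 7.33
position: [0.5129, -0.1596, 0.1883]
clock: 7.83
position: [0.5417, -0.2303, 0.2028]
tool_rot: [[-0.841, -0.191, 0.507], [-0.163, 0.982, 0.1], [-0.517, 0.002, -0.856]]
force: [0.0, 0.8, -0.8]
finger_gap: 0.0113
gripper_force: 58.6
w2 7.8833 [ 0.5411 -0.2296  0.2023] [-0.771  0.08   1.886  0.56   0.928 -2.82 ]
now 7.8833 [ 0.5411 -0.2296  0.2023] gap 0.0114
  [0.913, -0.369, 0.732, -0.032, -0.077, -0.049] rows 3.5
  [0.092, 0.0, 0.118, 0.0, 0.0, 0.0] rows 0.4
```

View pics/w2.png

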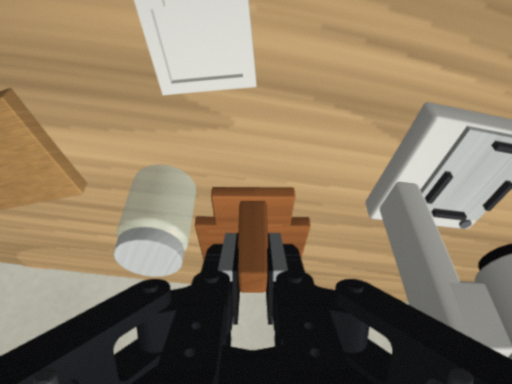

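```bash
python3 - <<'E'
from plan import *
plan(([.507,-.141,.15],-.15,38))
E
```

```text
now 7.8833 [ 0.5411 -0.2296  0.2023] gap 0.0114
  [0.344, 0.778, 0.304, 0.125, -0.077, 0.179] rows 2.9
```

```bash

python3 -m inch '[0.1,0.2,0.1,0.03,-0.02,0.045,0.2,0.4,0.2,0.06,-0.04,0.09,0.34,0.78,0.3,0.125,-0.077,0.18,0.34,0.78,0.3,0.125,-0.077,0.18,0.34,0.78,0.3,0.125,-0.077,0.18,0.34,0.78,0.3,0.125,-0.077,0.18]'
python3 - <<'E'
from plan import *
print(observe()["joint_pos"].round(3))
plan(([.507,-.141,.06],-.15,38),([.507,-.141,.0355],-.15,38))
E
```

```text
clock: 8.38
position: [0.5059, -0.139, 0.1498]
tool_rot: [[-0.779, 0.148, 0.609], [0.117, 0.989, -0.091], [-0.616, 0.001, -0.788]]
force: [-0.3, -1.1, 0.1]
finger_gap: 0.0109
gripper_force: 58.9
[-0.586 -0.074  2.225  0.635  0.456 -2.508]
now 8.3833 [ 0.5059 -0.139   0.1498] gap 0.0109
  [0.452, -0.015, 0.597, 0.001, -0.0, 0.0] rows 2.2
  [0.126, 0.0, 0.161, 0.0, 0.0, 0.0] rows 0.6
```

```bash

python3 -m inch '[0.1,0,0.13,0,0,0,0.22,0,0.28,0,0,0,0.36,0,0.46,0,0,0,0.45,0,0.6,0,0,0,0.45,0,0.6,0,0,0]'
python3 -m inch '[0.03,0,0.04,0,0,0,0.06,0,0.08,0,0,0,0.09,0,0.12,0,0,0,0.11,0,0.14,0,0,0,0.12,0,0.153,0,0,0,0.12,0,0.153,0,0,0]'
python3 - <<'E'
from plan import *
print(observe()["joint_pos"].round(3)); snap("w3")
plan(([.507,-.141,.0345],-.15,38))
E
```

```text
clock: 8.8
position: [0.5155, -0.1385, 0.0726]
tool_rot: [[-0.79, 0.16, 0.591], [0.125, 0.987, -0.099], [-0.6, -0.004, -0.8]]
force: [0.5, 0.2, -0.2]
finger_gap: 0.0108
gripper_force: 58.8
clock: 9.3
position: [0.5187, -0.1354, 0.0598]
tool_rot: [[-0.798, 0.165, 0.58], [0.128, 0.986, -0.104], [-0.589, -0.009, -0.808]]
force: [0.1, -0.2, -0.8]
finger_gap: 0.0111
gripper_force: 58.8
[-0.533  0.178  2.216  0.959  0.253 -2.82 ]
w3 9.35 [ 0.5186 -0.1354  0.0599] [-0.533  0.178  2.216  0.958  0.253 -2.82 ]
now 9.35 [ 0.5186 -0.1354  0.0599] gap 0.011
  [0.196, -0.06, 0.119, -0.011, -0.021, -0.005] rows 0.7
```

```bash
python3 - <<'E'
from plan import *
plan(([.507,-.125,.08],-.4,38),([.507,-.125,.0355],-.4,38))
E
```

```text
now 9.35 [ 0.5186 -0.1354  0.0599] gap 0.011
  [-0.01, 0.068, -0.201, 0.085, -0.02, 0.122] rows 1.9
  [0.228, 0.0, 0.292, 0.0, 0.0, 0.0] rows 1.1
```

```bash

python3 -m inch '[-0.01,0.068,-0.2,0.02,-0.01,0.03,-0.01,0.068,-0.2,0.04,-0.02,0.06,-0.01,0.068,-0.2,0.085,-0.02,0.122,-0.01,0.068,-0.2,0.085,-0.02,0.122,-0.01,0.068,-0.2,0.085,-0.02,0.122,-0.01,0.068,-0.2,0.085,-0.02,0.122,-0.01,0.068,-0.2,0.085,-0.02,0.122,-0.01,0.068,-0.2,0.085,-0.02,0.122]'
python3 - <<'E'
from plan import *
print(observe()["joint_pos"].round(3))
plan(([.507,-.125,.045],-.4,38),([.507,-.125,.0345],-.4,38))
E
```

```text
clock: 10.02
position: [0.5071, -0.1246, 0.08]
tool_rot: [[-0.727, 0.388, 0.567], [0.306, 0.922, -0.239], [-0.615, -0.0, -0.788]]
force: [0.3, -0.5, -0.6]
finger_gap: 0.0106
gripper_force: 58.7
[-0.411  0.103  2.257  0.064  0.119 -1.644]
now 10.0167 [ 0.5071 -0.1246  0.08  ] gap 0.0106
  [0.179, -0.003, 0.23, 0.0, -0.0, 0.001] rows 0.8
  [0.054, 0.0, 0.069, 0.0, 0.0, 0.0] rows 0.3
```

```bash
python3 - <<'E'
from plan import *
plan(([.565,-.15,.075],-.4,38))
E
```

```text
now 10.0167 [ 0.5071 -0.1246  0.08  ] gap 0.0106
  [-0.389, -0.008, 0.357, 0.0, -0.0, 0.001] rows 1.5
```

```bash

python3 -m inch '[-0.13,0,0.12,0,0,0,-0.26,0,0.24,0,0,0,-0.39,-0.008,0.357,0,0,0,-0.39,-0.008,0.357,0,0,0,-0.39,-0.008,0.357,0,0,0]'
python3 - <<'E'
from plan import *
print(observe()["joint_pos"].round(3))
plan(([.565,-.15,.042],-.4,38),([.565,-.15,.0345],-.4,38))
E
```

```text
clock: 10.43
position: [0.5655, -0.151, 0.075]
tool_rot: [[-0.726, 0.389, 0.567], [0.307, 0.921, -0.239], [-0.615, 0.0, -0.788]]
force: [-0.0, 0.8, -0.0]
finger_gap: 0.0107
gripper_force: 58.8
[-0.413  0.23   2.114  0.062  0.135 -1.643]
now 10.4333 [ 0.5655 -0.151   0.075 ] gap 0.0107
  [0.175, 0.006, 0.212, 0.0, -0.0, 0.0] rows 0.8
  [0.038, 0.0, 0.049, 0.0, 0.0, 0.0] rows 0.2
```

```bash
python3 - <<'E'
from plan import *
plan(([.545,-.125,.075],-.75,38))
E
```

```text
now 10.4333 [ 0.5655 -0.151   0.075 ] gap 0.0107
  [0.191, 0.133, -0.149, 0.137, -0.0, 0.176] rows 2.8
```

```bash

python3 -m inch '[0.05,0.03,-0.04,0.035,0,0.044,0.1,0.07,-0.08,0.07,0,0.088,0.19,0.133,-0.15,0.137,0,0.176,0.19,0.133,-0.15,0.137,0,0.176,0.19,0.133,-0.15,0.137,0,0.176,0.19,0.133,-0.15,0.137,0,0.176,0.19,0.133,-0.15,0.137,0,0.176,0.19,0.133,-0.15,0.137,0,0.176]'
python3 - <<'E'
from plan import *
print(observe()["joint_pos"].round(3))
plan(([.545,-.125,.042],-.75,38),([.545,-.125,.0345],-.75,38))
E
```

```text
clock: 11.1
position: [0.542, -0.1241, 0.074]
tool_rot: [[-0.581, 0.679, 0.449], [0.537, 0.734, -0.416], [-0.612, -0.001, -0.791]]
force: [-0.0, 1.1, -1.5]
finger_gap: 0.0108
gripper_force: 58.8
[-0.213  0.237  2.105 -1.001  0.379 -0.167]
now 11.1 [ 0.542  -0.1241  0.074 ] gap 0.0108
  [0.145, 0.012, 0.225, 0.001, -0.003, 0.002] rows 0.8
  [0.038, 0.0, 0.049, 0.0, 0.0, 0.0] rows 0.2
```

```bash
python3 - <<'E'
from plan import *
plan(([.545,-.125,.046],-.6,38),([.545,-.125,.0345],-.6,38))
E
```

```text
now 11.1 [ 0.542  -0.1241  0.074 ] gap 0.0108
  [0.124, 0.012, 0.199, -0.058, -0.003, -0.073] rows 1.2
  [0.059, 0.0, 0.076, 0.0, 0.0, 0.0] rows 0.3
```

```bash

python3 -m inch '[0.04,0,0.06,-0.02,-0.003,-0.025,0.08,0.01,0.13,-0.04,-0.003,-0.05,0.125,0.012,0.2,-0.058,-0.003,-0.073,0.125,0.012,0.2,-0.058,-0.003,-0.073,0.125,0.012,0.2,-0.058,-0.003,-0.073,0.125,0.012,0.2,-0.058,-0.003,-0.073]'
python3 - <<'E'
from plan import *
print(observe()["joint_pos"].round(3))
plan(([.545,-.125,.0345],-.6,38))
E
```

```text
clock: 11.6
position: [0.5475, -0.1258, 0.0498]
tool_rot: [[-0.654, 0.562, 0.506], [0.446, 0.827, -0.342], [-0.611, 0.002, -0.791]]
force: [0.4, 0.0, -0.6]
finger_gap: 0.0109
gripper_force: 58.9
[-0.279  0.279  2.133 -1.108  0.214 -0.216]
now 11.6 [ 0.5475 -0.1258  0.0498] gap 0.0109
  [0.094, -0.007, 0.088, 0.002, -0.004, 0.001] rows 0.4
```

```bash
python3 - <<'E'
from plan import *
plan(([.55,-.13,.05],-.45,35),([.55,-.13,.040],-.45,35))
E
```

```text
now 11.6 [ 0.5475 -0.1258  0.0498] gap 0.0109
  [-0.031, -0.017, 0.021, -0.055, 0.03, -0.076] rows 1.2
  [0.048, 0.0, 0.068, 0.0, 0.0, 0.0] rows 0.2
```

```bash

python3 -m inch '[-0.03,-0.017,0.02,-0.02,0.03,-0.03,-0.03,-0.017,0.02,-0.04,0.03,-0.05,-0.03,-0.017,0.02,-0.055,0.03,-0.076,-0.03,-0.017,0.02,-0.055,0.03,-0.076,-0.03,-0.017,0.02,-0.055,0.03,-0.076,-0.03,-0.017,0.02,-0.055,0.03,-0.076]'
python3 - <<'E'
from plan import *
print(observe()["joint_pos"].round(3))
plan(([.55,-.13,.0385],-.45,35))
E
```

```text
clock: 12.1
position: [0.5509, -0.1302, 0.0509]
tool_rot: [[-0.737, 0.435, 0.518], [0.357, 0.901, -0.248], [-0.575, 0.002, -0.818]]
force: [-0.2, -0.3, 0.7]
finger_gap: 0.0112
gripper_force: 58.9
[-0.358  0.261  2.125 -0.34   0.154 -1.159]
now 12.1 [ 0.5509 -0.1302  0.0509] gap 0.0112
  [0.066, -0.002, 0.08, 0.001, 0.001, -0.001] rows 0.3
```

```bash

python3 -m inch '[0.02,0,0.025,0,0,0,0.04,0,0.05,0,0,0,0.055,0,0.065,0,0,0,0.066,0,0.08,0,0,0,0.066,0,0.08,0,0,0,0.066,0,0.08,0,0,0]'
python3 - <<'E'
from plan import *
print(observe()["joint_pos"].round(3))
plan(([.55,-.13,.036],-.45,35))
E
```

```text
clock: 12.6
position: [0.5498, -0.1291, 0.0377]
tool_rot: [[-0.738, 0.434, 0.518], [0.356, 0.901, -0.248], [-0.574, 0.001, -0.819]]
force: [-1.4, 0.2, 3.2]
finger_gap: 0.0111
gripper_force: 59.4
[-0.356  0.292  2.128 -0.436  0.123 -1.062]
now 12.6 [ 0.5498 -0.1291  0.0377] gap 0.0111
  [0.004, -0.006, 0.014, 0.001, 0.0, 0.0] rows 0.0
```

```bash

python3 -m inch '[0.005,0,0.007,0,0,0,0.01,0,0.014,0,0,0,0.01,0,0.014,0,0,0]'
python3 -m inch '[0,0,0,0,0,0,0,0,0,0,0,0,0,0,0,0,0,0,0,0,0,0,0,0,0,0,0,0,0,0,0,0,0,0,0,0]' -0.2
python3 -m inch '[0,0,-0.1,0,0,0,0,0,-0.3,0,0,0,0,0,-0.6,0,0,0,0,0,-0.9,0,0,0,0,0,-1,0,0,0,0,0,-1,0,0,0]'
python3 - <<'E'
from plan import *
print(observe()["joint_pos"].round(3))
plan(([.50,-.12,.22],-.45,0))
E
```

```text
clock: 12.85
position: [0.5506, -0.1293, 0.0367]
tool_rot: [[-0.736, 0.433, 0.52], [0.355, 0.901, -0.248], [-0.576, 0.002, -0.817]]
force: [-7.8, 2.7, 12.0]
finger_gap: 0.0107
gripper_force: 61.0
clock: 13.35
position: [0.5494, -0.1294, 0.0351]
tool_rot: [[-0.738, 0.434, 0.517], [0.356, 0.901, -0.248], [-0.573, 0.001, -0.82]]
force: [0.2, 0.1, -1.0]
finger_gap: 0.051
gripper_force: 0.0
clock: 13.85
position: [0.4882, -0.0995, 0.1369]
tool_rot: [[-0.735, 0.434, 0.522], [0.355, 0.901, -0.249], [-0.578, 0.002, -0.816]]
force: [1.0, 0.4, 0.6]
finger_gap: 0.0514
gripper_force: 0.0
[-0.337 -0.087  2.249 -0.174  0.371 -1.316]
now 13.85 [ 0.4882 -0.0995  0.1369] gap 0.0514
  [-0.533, -0.11, -0.471, 0.001, 0.393, 0.001] rows 4.9
```

```bash

python3 -m inch '[-0.53,-0.11,-0.47,0,0.07,0,-0.53,-0.11,-0.47,0,0.14,0,-0.53,-0.11,-0.47,0,0.21,0,-0.53,-0.11,-0.47,0,0.28,0,-0.53,-0.11,-0.47,0,0.35,0,-0.53,-0.11,-0.47,0,0.393,0,-0.53,-0.11,-0.47,0,0.393,0,-0.53,-0.11,-0.47,0,0.393,0]'|head -3
cat > slide.py <<'E'
from plan import *
def mask(im):
    h=cv2.cvtColor(im,cv2.COLOR_BGR2HSV); return (((h[...,0]<=14)&(h[...,1]>150)&(h[...,2]>50))*255).astype(np.uint8)
def find(name):
    """flat slide on plane: largest orange-brown blob -> its hull corners"""
    im=cv2.imread(f"pics/{name}.png"); c=pickle.load(open(f"pics/{name}.pkl","rb")); m=mask(im)
    cs=sorted(cv2.findContours(m,cv2.RETR_EXTERNAL,cv2.CHAIN_APPROX_NONE)[0],key=cv2.contourArea)[::-1]
    for k in cs[:3]: print("blob",cv2.contourArea(k),cv2.boundingRect(k),cv2.approxPolyDP(k,3,True)[:,0].tolist())
    return cs,c
E
python3 - <<'E'
from slide import *
for n,pts in (("wp",[(262,137),(280,125),(290,60)]),("wn",[(240,165),(300,90)])):
    im=cv2.imread(f"pics/{n}.png"); h=cv2.cvtColor(im,cv2.COLOR_BGR2HSV)
    for p in pts: print(n,h[p[1],p[0]])
snap("w4"); find("w4"); find("wn")
E
```

```text
clock: 14.52
position: [0.5, -0.1209, 0.2143]
tool_rot: [[-0.9, 0.435, -0.007], [0.435, 0.901, 0.004], [0.008, 0.001, -1.0]]
wp [ 13 171 127]
wp [ 12 168 129]
wp [ 18 107 150]
wn [ 13 169 128]
wn [ 17 110 153]
w4 14.5667 [ 0.499  -0.1202  0.2143] [-0.406  0.114  1.725  0.001  1.311 -1.527]
blob 3126.0 (240, 202, 53, 71) [[251, 202], [250, 223], [240, 225], [241, 272], [290, 272], [292, 226], [283, 223], [283, 203]]
blob 2950.5 (215, 155, 80, 59) [[223, 157], [215, 185], [234, 191], [236, 201], [278, 213], [294, 169], [251, 155], [244, 162]]
```

```bash
cat >> slide.py <<'E'
LOC8=[[-40,-18],[-16,-18],[-16,-28],[40,-28],[40,28],[-16,28],[-16,18],[-40,18]]
E
python3 - <<'E'
from slide import *
c=pickle.load(open("pics/w4.pkl","rb"))
px=[[250.5,201.5],[250,223.5],[239.5,225],[240.5,272.5],[290.5,272.5],[292.5,226],[283.5,223],[283.5,202]]
t,th,e=fit(LOC8,unproj(c,px,.006)); print(t,th,e)
f=np.r_[t+[-.028*np.cos(th),-.028*np.sin(th)],.033]; print("fin",f)
plan((f+[0,0,.05],th,0),(f,th,0))
E
```

```text
[ 0.5739 -0.1396] -0.4567673001609055 1.7098457356293228
fin [ 0.5487 -0.1273  0.033 ]
now 14.5667 [ 0.499  -0.1202  0.2143] gap 0.0509
  [-0.204, 0.063, 0.545, 0.0, -0.003, 0.002] rows 1.7
   [-0.202, 0.064, 0.546, 0.0, -0.003, 0.002]
  [0.0, 0.0, 0.417, 0.0, 0.0, 0.0] rows 1.2
```

```bash

python3 -m inch '[-0.2,0.03,0.35,0,-0.003,0,-0.4,0.06,0.7,0,-0.003,0,-0.41,0.127,1,0,-0.003,0.003,-0.41,0.127,1,0,-0.003,0.003,-0.41,0.127,1,0,-0.003,0.003]'|head -3
python3 - <<'E'
from slide import *
plan(([ 0.5487,-0.1273,0.033],-.457,0))
E
```

```text
clock: 14.98
position: [0.5456, -0.1252, 0.0916]
tool_rot: [[-0.899, 0.437, -0.01], [0.437, 0.899, 0.005], [0.011, 0.0, -1.0]]
now 14.9833 [ 0.5456 -0.1252  0.0916] gap 0.0512
  [-0.036, -0.004, 0.488, 0.0, -0.007, 0.003] rows 1.4
```

```bash

python3 -m inch '[-0.02,0,0.15,0,-0.006,0,-0.036,-0.004,0.3,0,-0.006,0,-0.036,-0.004,0.4,0,-0.006,0,-0.036,-0.004,0.45,0,-0.006,0,-0.036,-0.004,0.488,0,-0.006,0,-0.036,-0.004,0.488,0,-0.006,0]'|head -4
python3 -m inch '[0,0,0,0,0,0,0,0,0,0,0,0,0,0,0,0,0,0,0,0,0,0,0,0,0,0,0,0,0,0,0,0,0,0,0,0]' 1
python3 -m inch '[0,0,-0.1,0,0,0,0,0,-0.25,0,0,0,0,0,-0.4,0,0,0,0,0,-0.6,0,0,0,0,0,-0.6,0,0,0]'
python3 - <<'E'
from slide import *
snap("w5"); find("w5")
yaw=.284; g=np.array([.5292,-.2753,.006])+Ro.from_euler("z",yaw).as_matrix()@[-.028,0,.033]; print(g)
plan((g+[0,0,.06],yaw,0))
E
```

```text
clock: 15.48
position: [0.5532, -0.1295, 0.0378]
tool_rot: [[-0.899, 0.438, 0.007], [0.438, 0.899, -0.003], [-0.008, 0.001, -1.0]]
force: [-0.3, 0.5, -0.0]
clock: 15.98
position: [0.5543, -0.1299, 0.0386]
tool_rot: [[-0.899, 0.438, 0.009], [0.438, 0.899, -0.003], [-0.01, 0.001, -1.0]]
force: [-0.7, 0.6, 5.3]
finger_gap: 0.0104
gripper_force: 61.2
clock: 16.4
position: [0.5561, -0.1306, 0.1147]
tool_rot: [[-0.899, 0.438, 0.016], [0.438, 0.899, -0.006], [-0.017, 0.002, -1.0]]
force: [1.4, -0.4, 0.9]
finger_gap: 0.0107
gripper_force: 60.4
w5 16.45 [ 0.5551 -0.1302  0.1127] [-0.383  0.337  1.684  0.001  1.106 -1.5  ]
blob 3418.5 (216, 204, 74, 78) [[218, 204], [217, 242], [222, 242], [226, 231], [239, 233], [240, 281], [265, 281], [266, 233], [279, 231], [283, 243], [287, 243], [288, 205]]
blob 513.0 (231, 325, 43, 17) [[273, 327], [245, 330], [233, 326], [232, 341], [273, 341]]
blob 126.5 (198, 248, 10, 25) [[206, 248], [198, 251], [199, 272]]
[ 0.5023 -0.2831  0.039 ]
now 16.45 [ 0.5551 -0.1302  0.1127] gap 0.0103
  [-0.081, -0.669, 0.057, -0.001, 0.004, -0.235] rows 3.0
   [0.165, -0.653, 0.056, -0.001, 0.004, -0.235]
```

```bash
python3 - <<'E'
from slide import *
c=pickle.load(open("pics/w5.pkl","rb")); R=rot(-.4525,0)
yaw=-.4525
# per-slide z of top plane: TCP z .1127, underside .1127-.0386
zt=.1127-.0386+.006
Rz=Ro.from_euler("z",yaw).as_matrix()
for lx in (-.0218,):
    O=np.array([.5551,-.1302,.1127])-Rz@[lx,0,.0386]
    print(O,proj(c,O+np.array([[-.04,-.018,.006],[-.04,.018,.006],[-.04,-.018,0],[-.04,.018,0]])@Rz.T))
W=unproj(c,[[217.5,203.5],[288.5,204.5]],zt); print("tongue corners meas",W, "width",np.linalg.norm(W[0]-W[1]))
m=(W.mean(0)-[.5551,-.1302,0])@Rz; print("tongue end mid rel TCP in tool yaw frame",m, "dir",np.arctan2(*(W[1]-W[0])[[1,0]])-np.pi/2)
E
```

```text
[ 0.5747 -0.1397  0.0741] [[213.7058 199.4155]
 [288.1537 199.3586]
 [214.9675 195.6933]
 [286.9353 195.6394]]
tongue corners meas [[ 0.5335 -0.1377  0.0801]
 [ 0.5491 -0.107   0.0801]] width 0.03447726752332795
tongue end mid rel TCP in tool yaw frame [-0.0158  0.001   0.0801] dir -0.4682402242366668
```

```bash
python3 - <<'E'
from slide import *
yaw=.284; g=np.array([.5292,-.2753,.006])+Ro.from_euler("z",yaw).as_matrix()@[-.0232,0,.0386]; print(g)
plan((g+[0,0,.06],yaw+.008,0),(g+[0,0,.02],yaw+.008,0))
E
```

```text
[ 0.5069 -0.2818  0.0446]
now 16.45 [ 0.5551 -0.1302  0.1127] gap 0.0103
  [-0.096, -0.656, 0.034, -0.001, 0.004, -0.237] rows 3.0
   [0.149, -0.646, 0.033, -0.001, 0.004, -0.237]
  [0.0, 0.0, 0.333, 0.0, 0.0, 0.0] rows 1.0
```

```bash

python3 -m inch '[-0.03,-0.2,0.03,0,0.004,-0.07,-0.06,-0.4,0.03,0,0.004,-0.14,-0.096,-0.656,0.03,0,0.004,-0.2,-0.096,-0.656,0.03,0,0.004,-0.237,-0.096,-0.656,0.03,0,0.004,-0.237]'|head -2
python3 -m inch '[0.05,-0.2,0.03,0,0.004,-0.07,0.1,-0.4,0.03,0,0.004,-0.14,0.15,-0.646,0.03,0,0.004,-0.2,0.15,-0.646,0.03,0,0.004,-0.237,0.15,-0.646,0.03,0,0.004,-0.237,0.15,-0.646,0.03,0,0.004,-0.237]'|head -3
python3 - <<'E'
from slide import *
print(observe()["joint_pos"].round(3))
plan(([.5069,-.2818,.0446+.022],.292,0))
E
```

```text
clock: 16.87
position: [0.5273, -0.2062, 0.1045]
clock: 17.37
position: [0.504, -0.2799, 0.1013]
tool_rot: [[-0.959, -0.284, -0.007], [-0.284, 0.959, 0.0], [0.006, 0.002, -1.0]]
[-0.655  0.376  1.658 -0.004  1.113 -2.513]
now 17.3667 [ 0.504  -0.2799  0.1013] gap 0.0107
  [-0.02, -0.023, 0.289, 0.002, -0.004, -0.002] rows 0.8
```

```bash

python3 -m inch '[-0.02,-0.023,0.1,0,-0.004,-0.002,-0.02,-0.023,0.2,0,-0.004,-0.002,-0.02,-0.023,0.25,0,-0.004,-0.002,-0.02,-0.023,0.289,0,-0.004,-0.002,-0.02,-0.023,0.289,0,-0.004,-0.002,-0.02,-0.023,0.289,0,-0.004,-0.002]'
python3 - <<'E'
from slide import *
snap("w6"); find("w6")
im=cv2.imread("pics/w6.png")[150:350,180:330]; cv2.imwrite("pics/w6c.png",cv2.resize(im,None,fx=3,fy=3,interpolation=cv2.INTER_CUBIC))
E
```

```text
clock: 17.87
position: [0.5071, -0.2825, 0.0668]
tool_rot: [[-0.957, -0.29, -0.0], [-0.29, 0.957, 0.001], [-0.0, 0.001, -1.0]]
force: [-0.1, -0.1, 0.1]
finger_gap: 0.0107
gripper_force: 60.5
w6 17.9167 [ 0.5075 -0.2829  0.0675] [-0.658  0.429  1.667  0.001  1.046 -2.523]
blob 3311.5 (217, 205, 72, 77) [[218, 205], [218, 243], [226, 231], [239, 234], [240, 280], [265, 281], [266, 234], [279, 231], [283, 243], [287, 242], [288, 206]]
blob 514.0 (232, 326, 43, 16) [[233, 326], [232, 341], [273, 341], [272, 326], [259, 330]]
blob 100.0 (199, 249, 8, 24) [[206, 249], [199, 251], [200, 272]]
```

View pics/w6c.png

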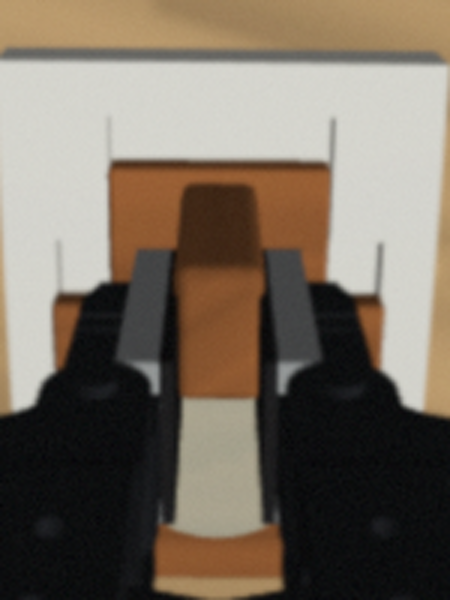

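```bash
python3 - <<'E'
from slide import *
c=pickle.load(open("pics/w6.pkl","rb"))
px=lambda a:(np.array(a,float)+.5)/3-.5+[180,150]
W=unproj(c,px([[109,117],[333,117],[58,241],[381,241],[2,60],[447,61]]),.012)
print("pocket",fit([[-42.5,-20.5],[-42.5,20.5],[-18.5,-30.5],[-18.5,30.5],[-52.5,-40.5],[-52.5,40.5]],W))
W2=unproj(c,px([[2,60],[447,61]]),.012);print("cradle end w",np.linalg.norm(W2[0]-W2[1]))
for z in (.035,.032,.029,.026):
    S=unproj(c,px([[110,164],[329,163],[54,297],[383,297]]),z)
    print(z,"w",np.linalg.norm(S[0]-S[1]),np.linalg.norm(S[2]-S[3]),np.linalg.norm(S[:2].mean(0)-S[2:].mean(0)),fit([[-40,-18],[-40,18],[-16,-28],[-16,28]],S))
E
```

```text
pocket (array([ 0.529 , -0.2749]), np.float64(0.2896657813905833), np.float64(1.1394271815876045))
cradle end w 0.0793570908763501
0.035 w 0.034909856658927416 0.05466287669701005 0.023323492578965405 (array([ 0.5278, -0.2756]), np.float64(0.2943087282269466), np.float64(0.8004333602920632))
0.032 w 0.035579029201350074 0.055710686676089895 0.02377057092075655 (array([ 0.529 , -0.2753]), np.float64(0.2943087282269478), np.float64(0.3247879845104662))
0.029 w 0.03624820174377265 0.05675849665516979 0.024217649262547773 (array([ 0.5301, -0.2749]), np.float64(0.2943087282269477), np.float64(0.3965734492054618))
0.026 w 0.03691737428619527 0.0578063066342497 0.02466472760433892 (array([ 0.5313, -0.2746]), np.float64(0.29430872822694654), np.float64(0.8946400629774587))
```

```bash

python3 -m inch '[-0.004,0.003,0.03,0,0,0,-0.004,0.003,0.06,0,0,0,-0.004,0.003,0.09,0,0,0,-0.004,0.003,0.12,0,0,0,-0.004,0.003,0.14,0,0,0,-0.004,0.003,0.15,0,0,0,-0.004,0.003,0.15,0,0,0]'
python3 -m inch '[0,0,0.01,0,0,0,0,0,0.02,0,0,0,0,0,0.02,0,0,0]'
```

```text
clock: 18.5
position: [0.5075, -0.2824, 0.0491]
tool_rot: [[-0.957, -0.29, 0.0], [-0.29, 0.957, 0.001], [-0.0, 0.001, -1.0]]
force: [-0.7, 0.5, 0.1]
finger_gap: 0.011
gripper_force: 60.5
clock: 18.75
position: [0.5077, -0.2825, 0.0471]
tool_rot: [[-0.957, -0.29, 0.001], [-0.29, 0.957, 0.001], [-0.001, 0.0, -1.0]]
force: [-0.4, 0.4, 0.5]
finger_gap: 0.0101
gripper_force: 60.5
```

```bash

python3 -m inch '[0,0,0.008,0,0,0,0,0,0.016,0,0,0,0,0,0.016,0,0,0]'
python3 -m inch '[0,0,0.008,0,0,0,0,0,0.012,0,0,0,0,0,0.012,0,0,0]'
```

```text
clock: 19.0
position: [0.5077, -0.2825, 0.0451]
tool_rot: [[-0.957, -0.29, 0.001], [-0.29, 0.957, 0.001], [-0.001, 0.0, -1.0]]
force: [0.5, -0.2, -0.3]
finger_gap: 0.01
gripper_force: 60.5
clock: 19.25
position: [0.5078, -0.2827, 0.0446]
tool_rot: [[-0.957, -0.29, 0.001], [-0.29, 0.957, 0.0], [-0.001, 0.0, -1.0]]
force: [-1.9, 0.4, 4.2]
finger_gap: 0.0101
gripper_force: 61.1
```

```bash

python3 -m inch '[0,0,0,0,0,0,0,0,0,0,0,0,0,0,0,0,0,0,0,0,0,0,0,0,0,0,0,0,0,0,0,0,0,0,0,0]' -0.2
python3 -m inch '[0,0,-0.1,0,0,0,0,0,-0.3,0,0,0,0,0,-0.6,0,0,0,0,0,-0.9,0,0,0,0,0,-1,0,0,0]'|head -2
python3 -m inch '[0.2,0,-0.2,0,0,0,0.3,0,-0.4,0,0,0,0.3,0,-0.4,0,0,0,0.3,0,-0.4,0,0,0]'|head -3
python3 - <<'E'
from slide import *
snap("w7"); find("w7")
E
```

```text
clock: 19.75
position: [0.5078, -0.2825, 0.0437]
tool_rot: [[-0.957, -0.29, 0.001], [-0.29, 0.957, 0.001], [-0.001, 0.0, -1.0]]
force: [-0.2, 0.5, -0.3]
finger_gap: 0.0511
gripper_force: 0.0
clock: 20.17
position: [0.5107, -0.2848, 0.171]
clock: 20.5
position: [0.4738, -0.2941, 0.2144]
tool_rot: [[-0.957, -0.289, 0.005], [-0.289, 0.957, -0.003], [-0.004, -0.004, -1.0]]
w7 20.55 [ 0.4733 -0.2932  0.2126] [-0.711  0.2    1.629  0.001  1.31  -2.575]
blob 3184.0 (229, 186, 52, 73) [[239, 186], [238, 208], [229, 209], [229, 257], [278, 258], [280, 210], [270, 206], [271, 187]]
```

```bash
python3 - <<'E'
from slide import *
cs,c=find("w7"); im=cv2.imread("pics/w7.png")
px=[[238.5,185.5],[238,208],[228.5,209],[228.5,257.5],[278.5,258.5],[280.5,210],[270.5,207],[271.5,186.5]]
print("slide",fit(LOC8,unproj(c,px,.012)))
h=cv2.cvtColor(im,cv2.COLOR_BGR2HSV); m=(((h[...,1]<60)&(h[...,2]>175))*255).astype(np.uint8)
ks=sorted(cv2.findContours(m,cv2.RETR_EXTERNAL,cv2.CHAIN_APPROX_NONE)[0],key=cv2.contourArea)[::-1]
for k in ks[:3]: print(cv2.contourArea(k),cv2.approxPolyDP(k,4,True)[:,0].tolist())
E
```

```text
blob 3184.0 (229, 186, 52, 73) [[239, 186], [238, 208], [229, 209], [229, 257], [278, 258], [280, 210], [270, 206], [271, 187]]
slide (array([ 0.5295, -0.2757]), np.float64(0.2781204533843987), np.float64(2.3569122195037373))
7623.5 [[215, 173], [217, 268], [292, 269], [297, 174]]
28.5 [[436, 341], [438, 350]]
0.0 [[477, 313]]
```

```bash
python3 - <<'E'
from plan import *
plan(([.49,.27,.21],-.29,0))
E
```

```text
now 20.55 [ 0.4733 -0.2932  0.2126] gap 0.0515
  [-0.298, 0.89, 0.004, -0.0, 0.0, 0.074] rows 2.7
   [-0.192, 0.919, 0.004, -0.0, 0.0, 0.074]
   [-0.084, 0.935, 0.004, -0.0, 0.0, 0.074]
   [0.025, 0.939, 0.004, -0.0, 0.0, 0.074]
   [0.134, 0.929, 0.004, -0.0, 0.0, 0.074]
```

```bash

python3 -m inch '[-0.3,0.89,0,0,0,0.074,-0.3,0.89,0,0,0,0.074,-0.3,0.89,0,0,0,0.074,-0.3,0.89,0,0,0,0.074]'|head -2
python3 -m inch '[-0.19,0.92,0,0,0,0.074,-0.19,0.92,0,0,0,0.074,-0.19,0.92,0,0,0,0.074,-0.19,0.92,0,0,0,0.074]'|head -2
python3 -m inch '[-0.08,0.94,0,0,0,0.074,-0.08,0.94,0,0,0,0.074,-0.08,0.94,0,0,0,0.074,-0.08,0.94,0,0,0,0.074]'|head -2
python3 -m inch '[0.03,0.94,0,0,0,0.074,0.03,0.94,0,0,0,0.074,0.03,0.94,0,0,0,0.074,0.03,0.94,0,0,0,0.074]'|head -2
python3 -m inch '[0.13,0.93,0,0,0,0.074,0.13,0.93,0,0,0,0.074,0.13,0.93,0,0,0,0.074,0.13,0.93,0,0,0,0.074,0.13,0.93,0,0,0,0.074,0.13,0.93,0,0,0,0.074]'|head -3
python3 - <<'E'
from slide import *
snap("w8"); find("w8"); plan(([ .5424, .2651,0.093],-.292,0))
E
```

```text
clock: 20.88
position: [0.4755, -0.1745, 0.2095]
clock: 21.22
position: [0.4785, -0.0626, 0.2102]
clock: 21.55
position: [0.4815, 0.05, 0.2107]
clock: 21.88
position: [0.4846, 0.1623, 0.211]
clock: 22.38
position: [0.4885, 0.2695, 0.211]
tool_rot: [[-0.959, 0.283, -0.001], [0.283, 0.959, -0.001], [0.0, -0.002, -1.0]]
w8 22.4333 [0.4886 0.2692 0.2112] [ 0.349  0.206  1.626 -0.001  1.311 -0.933]
blob 3151.5 (236, 206, 53, 71) [[246, 206], [246, 226], [236, 229], [237, 275], [286, 276], [288, 229], [279, 227], [279, 206]]
now 22.4333 [0.4886 0.2692 0.2112] gap 0.051
  [-0.44, 0.096, 0.985, -0.001, -0.0, 0.002] rows 3.1
```

```bash

python3 - <<'E'
from slide import *
c=pickle.load(open("pics/w8.pkl","rb"))
px=[[245.5,205.5],[245.5,227],[235.5,228.5],[236.5,275.5],[286.5,276.5],[288.5,228.5],[279.5,227],[279.5,205.5]]
t,th,e=fit(LOC8,unproj(c,px,.006)); print(t,th,e,t-.028*np.array([np.cos(th),np.sin(th)]))
E
python3 -m inch '[-0.15,0.03,0.33,0,0,0,-0.3,0.06,0.66,0,0,0,-0.44,0.096,0.98,0,0,0,-0.44,0.096,0.98,0,0,0,-0.44,0.096,0.98,0,0,0,-0.44,0.096,0.98,0,0,0,-0.44,0.096,0.98,0,0,0]'|head -3
python3 - <<'E'
from slide import *
plan(([ .5424, .2651,0.033],-.292,0))
E
```

```text
[0.5674 0.257 ] -0.2925596471485683 1.2515653265371407 [0.5406 0.2651]
clock: 23.02
position: [0.544, 0.2671, 0.0976]
tool_rot: [[-0.959, 0.284, 0.006], [0.284, 0.959, 0.002], [-0.005, 0.003, -1.0]]
now 23.0167 [0.544  0.2671 0.0976] gap 0.051
  [0.011, -0.021, 0.538, 0.002, 0.003, 0.003] rows 1.6
```

```bash

python3 -m inch '[0.015,-0.022,0.15,0,0,0,0.015,-0.022,0.3,0,0,0,0.015,-0.022,0.42,0,0,0,0.015,-0.022,0.5,0,0,0,0.015,-0.022,0.538,0,0,0,0.015,-0.022,0.538,0,0,0,0.015,-0.022,0.538,0,0,0,0.015,-0.022,0.538,0,0,0]'|head -3
python3 -m inch '[0,0,0,0,0,0,0,0,0,0,0,0,0,0,0,0,0,0,0,0,0,0,0,0,0,0,0,0,0,0,0,0,0,0,0,0,0,0,0,0,0,0,0,0,0,0,0,0]' 1
python3 -m inch '[0,0,-0.1,0,0,0,0,0,-0.25,0,0,0,0,0,-0.5,0,0,0,0,0,-0.5,0,0,0,0,0,-0.5,0,0,0]' |head -3
python3 - <<'E'
from plan import *
plan(([.545,.20,.095],.27,0),([.545,.20,.04],.27,0))
E
```

```text
clock: 23.68
position: [0.5412, 0.2655, 0.0316]
tool_rot: [[-0.959, 0.283, 0.004], [0.283, 0.959, 0.001], [-0.003, 0.002, -1.0]]
clock: 24.35
position: [0.5406, 0.2652, 0.0305]
tool_rot: [[-0.959, 0.283, 0.002], [0.283, 0.959, 0.001], [-0.002, 0.001, -1.0]]
force: [0.3, -0.3, 4.9]
finger_gap: 0.0111
gripper_force: 59.0
clock: 24.77
position: [0.5414, 0.2655, 0.0923]
tool_rot: [[-0.959, 0.283, 0.005], [0.283, 0.959, 0.002], [-0.004, 0.003, -1.0]]
now 24.7667 [0.5414 0.2655 0.0923] gap 0.0109
  [-0.183, -0.515, -0.023, 0.001, 0.003, -0.355] rows 4.5
  [0.0, 0.0, 0.458, 0.0, 0.0, 0.0] rows 1.3
```

```bash

python3 -m inch '[-0.04,-0.1,0,0,0,-0.07,-0.08,-0.2,0,0,0,-0.14,-0.12,-0.35,0,0,0,-0.21,-0.18,-0.515,0,0,0,-0.28,-0.18,-0.515,0,0,0.003,-0.355,-0.18,-0.515,0,0,0.003,-0.355,-0.18,-0.515,0,0,0.003,-0.355,-0.18,-0.515,0,0,0.003,-0.355]' |head -3
python3 -m inch '[0,0,0.12,0,0,0,0,0,0.24,0,0,0,0,0,0.36,0,0,0,0,0,0.43,0,0,0,0,0,0.48,0,0,0,0,0,0.48,0,0,0,0,0,0.48,0,0,0]'
python3 - <<'E'
from plan import *
plan(([.545,.20,.0305],.27,0))
E
```

```text
clock: 25.43
position: [0.5424, 0.1999, 0.0891]
tool_rot: [[-0.964, -0.265, -0.005], [-0.265, 0.964, 0.0], [0.005, 0.002, -1.0]]
clock: 26.02
position: [0.5432, 0.2001, 0.0324]
tool_rot: [[-0.964, -0.267, -0.003], [-0.267, 0.964, 0.001], [0.003, 0.001, -1.0]]
force: [-0.5, 0.4, 0.1]
finger_gap: 0.0111
gripper_force: 58.5
now 26.0167 [0.5432 0.2001 0.0324] gap 0.0111
  [-0.015, -0.005, 0.016, 0.001, -0.002, 0.0] rows 0.1
```

Lower the last 2 mm, release, back up and measure.

```bash

python3 -m inch '[0,0,0.008,0,0,0,0,0,0.017,0,0,0,0,0,0.017,0,0,0]'|grep -E 'pos|force'
python3 -m inch '[0,0,0,0,0,0,0,0,0,0,0,0,0,0,0,0,0,0,0,0,0,0,0,0,0,0,0,0,0,0]' -0.2|grep -E 'pos|force|gap'
python3 -m inch '[0.1,0,-0.2,0,0,0,0.2,0,-0.5,0,0,0,0.3,0,-0.8,0,0,0,0.42,0,-1,0,0,0,0.42,0,-1,0,0,0]'|head -2
python3 -m inch '[0,0,-0.2,0,0,0,0,0,-0.5,0,0,0,0,0,-0.5,0,0,0,0,0,-0.5,0,0,0,0,0,-0.5,0,0,0]'|head -2
python3 - <<'E'
from slide import *
snap("w9"); find("w9")
E
```

```text
position: [0.5434, 0.1999, 0.0307]
force: [-0.1, 0.1, 0.9]
gripper_force: 58.8
position: [0.543, 0.1996, 0.0303]
force: [-0.6, -0.1, -0.7]
finger_gap: 0.0515
gripper_force: 0.0
clock: 27.1
position: [0.4968, 0.1867, 0.1564]
clock: 27.52
position: [0.4948, 0.186, 0.2097]
w9 27.5667 [0.4942 0.1859 0.2089] [ 0.195  0.149  1.697  0.001  1.302 -1.646]
blob 3127.5 (226, 206, 54, 71) [[236, 207], [236, 227], [226, 230], [227, 276], [277, 276], [279, 233], [269, 227], [269, 207]]
```

```bash

python3 - <<'E'
from slide import *
c=pickle.load(open("pics/w9.pkl","rb"))
px=[[235.5,206.5],[235.5,228],[225.5,230],[226.5,276.5],[277.5,276.5],[279.5,231],[269.5,228],[269.5,206.5]]
t,th,e=fit(LOC8,unproj(c,px,.006)); print(t,th,e)
u=np.array([np.cos(th),np.sin(th)]); f=np.r_[t-.030*u,.034]; print(f, "tcp fin", t-.028*u)
d=rot(th,35)[:,2]; plan((f-.1*d,th,35),(f,th,35))
E
```

```text
[0.571 0.208] 0.263639947965059 2.241825016494392
[0.542  0.2001 0.034 ] tcp fin [0.5439 0.2007]
now 27.5667 [0.4942 0.1859 0.2089] gap 0.0514
  [0.057, 0.01, 0.775, 0.002, -0.393, 0.004] rows 4.9
  [-0.0, 0.0, 0.833, 0.0, 0.0, 0.0] rows 2.4
```

```bash

python3 -m inch '[0.01,0,0.15,0,-0.07,0,0.03,0,0.3,0,-0.14,0,0.05,0,0.45,0,-0.21,0,0.06,0.01,0.6,0,-0.28,0.004,0.06,0.01,0.775,0,-0.35,0.004,0.06,0.01,0.775,0,-0.393,0.004,0.06,0.01,0.775,0,-0.393,0.004,0.06,0.01,0.775,0,-0.393,0.004]'|head -3
python3 - <<'E'
from slide import *
print(observe()["joint_pos"].round(3))
f=np.array([.5417,.1996,.034]); d=rot(.266,35)[:,2]; plan((f-.02*d,.266,35))
E
```

```text
clock: 28.23
position: [0.4849, 0.185, 0.1148]
tool_rot: [[-0.794, -0.261, 0.55], [-0.212, 0.965, 0.152], [-0.57, 0.004, -0.821]]
[ 0.161  0.001  2.224  0.199  0.318 -1.842]
now 28.2333 [0.4849 0.185  0.1148] gap 0.051
  [-0.017, -0.008, 0.665, 0.002, -0.003, -0.002] rows 1.9
```

```bash

python3 -m inch '[-0.017,-0.008,0.2,0,-0.003,0,-0.017,-0.008,0.4,0,-0.003,0,-0.017,-0.008,0.55,0,-0.003,0,-0.017,-0.008,0.665,0,-0.003,0,-0.017,-0.008,0.665,0,-0.003,0,-0.017,-0.008,0.665,0,-0.003,0,-0.017,-0.008,0.665,0,-0.003,0]'|head -3
python3 - <<'E'
from slide import *
print(observe()["joint_pos"].round(3))
f=np.array([.5417,.1996,.034]); plan((f,.266,35))
E
```

```text
clock: 28.82
position: [0.535, 0.1975, 0.0547]
tool_rot: [[-0.786, -0.262, 0.56], [-0.211, 0.965, 0.155], [-0.581, 0.003, -0.814]]
[ 0.172  0.251  2.131  0.38   0.153 -2.021]
now 28.8167 [0.535  0.1975 0.0547] gap 0.0512
  [0.052, 0.001, 0.174, 0.001, 0.006, -0.002] rows 0.5
```

```bash

python3 -m inch '[0.02,0,0.06,0,0.004,0,0.035,0,0.11,0,0.004,0,0.05,0,0.15,0,0.004,0,0.05,0,0.174,0,0.004,0,0.05,0,0.174,0,0.004,0,0.05,0,0.174,0,0.004,0]'|grep -E 'pos|rot|force'
python3 -m inch '[0,0,0,0,0,0,0,0,0,0,0,0,0,0,0,0,0,0,0,0,0,0,0,0,0,0,0,0,0,0,0,0,0,0,0,0,0,0,0,0,0,0]' 1
python3 - <<'E'
from plan import *
print(observe()["joint_pos"].round(3))
p=observe()["position"]; plan((p+[0,0,.06],.266,35))
E
```

```text
position: [0.5408, 0.1992, 0.0333]
tool_rot: [[-0.79, -0.262, 0.554], [-0.212, 0.965, 0.153], [-0.575, 0.003, -0.818]]
force: [-0.5, -0.0, -1.1]
gripper_force: 0.0
clock: 29.9
position: [0.5407, 0.1992, 0.0334]
tool_rot: [[-0.79, -0.262, 0.555], [-0.212, 0.965, 0.153], [-0.575, 0.003, -0.818]]
force: [-3.8, -0.5, 5.0]
finger_gap: 0.0106
gripper_force: 59.4
[ 0.174  0.313  2.113  0.485  0.117 -2.125]
now 29.9 [0.5407 0.1992 0.0334] gap 0.0106
  [-0.288, 0.002, -0.409, 0.001, 0.001, -0.002] rows 1.4
```

```bash

python3 -m inch '[-0.1,0,-0.14,0,0,0,-0.2,0,-0.28,0,0,0,-0.29,0,-0.41,0,0,0,-0.29,0,-0.41,0,0,0,-0.29,0,-0.41,0,0,0]'|grep -E 'pos|gap'
python3 - <<'E'
from plan import *
plan(([.45,.02,.12],.021,35),([.466,.0138,.0834],.021,35))
E
```

```text
position: [0.5416, 0.1991, 0.0944]
finger_gap: 0.0104
now 30.3167 [0.5416 0.1991 0.0944] gap 0.0104
  [0.398, -0.62, -0.414, 0.045, 0.001, 0.063] rows 2.4
   [0.334, -0.684, -0.367, 0.045, 0.001, 0.063]
  [0.067, -0.054, 0.326, 0.0, 0.0, 0.0] rows 1.0
```

```bash

python3 -m inch '[0.13,-0.2,-0.14,0.015,0,0.02,0.26,-0.4,-0.28,0.03,0,0.04,0.4,-0.62,-0.41,0.045,0,0.063,0.4,-0.62,-0.41,0.045,0,0.063]'|grep -E 'pos|gap'
python3 -m inch '[0.11,-0.23,-0.12,0.015,0,0.02,0.22,-0.46,-0.24,0.03,0,0.04,0.33,-0.68,-0.37,0.045,0,0.063,0.33,-0.68,-0.37,0.045,0,0.063,0.33,-0.68,-0.37,0.045,0,0.063,0.33,-0.68,-0.37,0.045,0,0.063]'|grep -E 'pos|gap|rot'
python3 - <<'E'
from plan import *
print(observe()["joint_pos"].round(3))
plan(([.466,.0138,.0834],.021,35),([.5834,.0158,.0834],.021,35))
E
```

```text
position: [0.4906, 0.1069, 0.1025]
finger_gap: 0.0112
position: [0.4491, 0.0206, 0.1183]
tool_rot: [[-0.819, -0.021, 0.573], [-0.016, 1.0, 0.014], [-0.573, 0.002, -0.819]]
finger_gap: 0.0105
[-0.255 -0.189  2.382  0.429  0.389 -2.198]
now 31.15 [0.4491 0.0206 0.1183] gap 0.0105
  [0.052, -0.06, 0.318, 0.001, -0.0, -0.001] rows 0.9
  [-0.802, -0.004, 0.561, 0.0, 0.0, 0.0] rows 2.8
```

```bash

python3 -m inch '[0.02,-0.03,0.12,0,0,0,0.04,-0.06,0.23,0,0,0,0.052,-0.06,0.318,0,0,0,0.052,-0.06,0.318,0,0,0,0.052,-0.06,0.318,0,0,0]'|grep -E 'pos|gap'
python3 - <<'E'
from slide import *
print(observe()["joint_pos"].round(3)); snap("w10"); find("w10")
plan(([.5834,.0158,.0834],.021,35))
E
```

```text
position: [0.4659, 0.015, 0.0829]
finger_gap: 0.0104
[-0.26  -0.036  2.361  0.629  0.279 -2.415]
w10 31.6167 [0.4661 0.0147 0.0836] [-0.261 -0.038  2.361  0.629  0.279 -2.415]
blob 5280.5 (197, 197, 111, 101) [[214, 197], [215, 226], [198, 227], [203, 258], [211, 245], [222, 242], [226, 231], [237, 232], [240, 296], [265, 296], [266, 234], [279, 231], [283, 243], [293, 244], [301, 259], [306, 242], [306, 227], [289, 225], [291, 197]]
now 31.6167 [0.4661 0.0147 0.0836] gap 0.0109
  [-0.8, -0.014, 0.561, 0.002, -0.001, 0.001] rows 2.8
```

```bash

python3 - <<'E'
from slide import *
c=pickle.load(open("pics/w10.pkl","rb")); tcp=np.array([.4661,.0147,.0836])
for z in (.0562,.0535):
    S=unproj(c,[[213.5,196.5],[291.5,196.5],[197.5,226.5],[306.8,226.5]],z)
    t,th,e=fit([[-40,-18],[-40,18],[-16,-28],[-16,28]],S); print(z,t,th,e,np.linalg.norm(S[0]-S[1]),np.linalg.norm(S[2]-S[3]),"tcp in slide",Ro.from_euler("z",-th).as_matrix()[:2,:2]@(tcp[:2]-t))
E
python3 -m inch '[-0.1,0,0.07,0,0,0,-0.25,-0.003,0.17,0,0,0,-0.4,-0.007,0.28,0,0,0,-0.55,-0.01,0.39,0,0,0,-0.7,-0.014,0.49,0,0,0,-0.8,-0.014,0.561,0,0,0,-0.8,-0.014,0.561,0,0,0,-0.8,-0.014,0.561,0,0,0]'
python3 - <<'E'
from slide import *
print(observe()["joint_pos"].round(3)); snap("w11"); find("w11")
plan(([.5834,.0158,.0674],.021,35))
E
```

```text
0.0562 [0.4911 0.016 ] 0.019982021398752717 2.2537173861313793 0.0327300210356595 0.05155800998121773 tcp in slide [-0.025  -0.0008]
0.0535 [0.4949 0.0161] 0.019982021398752204 1.472249470718487 0.03371450938438921 0.05310882658640406 tcp in slide [-0.0288 -0.0008]
clock: 32.28
position: [0.5841, 0.015, 0.0848]
tool_rot: [[-0.818, -0.023, 0.575], [-0.018, 1.0, 0.014], [-0.575, 0.001, -0.818]]
force: [-0.3, -0.5, -0.7]
finger_gap: 0.0108
gripper_force: 58.9
[-0.184  0.201  2.09   0.454  0.274 -2.179]
w11 32.3333 [0.5829 0.0151 0.0841] [-0.184  0.201  2.092  0.454  0.275 -2.179]
blob 5307.0 (197, 197, 113, 102) [[215, 197], [216, 225], [199, 227], [197, 231], [203, 258], [212, 244], [222, 242], [226, 231], [237, 232], [240, 296], [266, 297], [266, 234], [279, 231], [283, 243], [292, 243], [301, 258], [308, 229], [289, 226], [290, 197]]
now 32.3333 [0.5829 0.0151 0.0841] gap 0.0106
  [0.076, 0.005, 0.117, 0.001, -0.0, 0.0] rows 0.4
```

```bash

python3 -m inch '[0.02,0,0.03,0,0,0,0.04,0.003,0.06,0,0,0,0.06,0.005,0.09,0,0,0,0.066,0.005,0.1,0,0,0,0.066,0.005,0.1,0,0,0,0.066,0.005,0.1,0,0,0]'
python3 - <<'E'
from slide import *
snap("w12"); cs,c=find("w12"); im=cv2.imread("pics/w12.png"); g=cv2.cvtColor(im,cv2.COLOR_BGR2GRAY)
m=((g<75)*255).astype(np.uint8); m[300:]=0
for k in sorted(cv2.findContours(m,cv2.RETR_EXTERNAL,cv2.CHAIN_APPROX_NONE)[0],key=cv2.contourArea)[::-1][:8]: print(cv2.contourArea(k),cv2.boundingRect(k),cv2.approxPolyDP(k,2,True)[:,0].tolist()[:14])
print(g[165:205,253].tolist()); print(im[190:202,253].tolist())
print(proj(c,unproj(c,[[253,190]],.042)))
E
```

```text
clock: 32.83
position: [0.5836, 0.015, 0.0695]
tool_rot: [[-0.819, -0.021, 0.574], [-0.017, 1.0, 0.013], [-0.574, 0.001, -0.819]]
force: [1.2, 0.1, -1.1]
finger_gap: 0.0111
gripper_force: 58.9
w12 32.8833 [0.5839 0.015  0.0698] [-0.183  0.236  2.093  0.515  0.241 -2.241]
blob 5262.5 (197, 197, 111, 102) [[215, 197], [216, 225], [198, 228], [203, 258], [212, 244], [222, 242], [226, 231], [237, 232], [240, 297], [263, 298], [267, 284], [267, 233], [279, 231], [283, 242], [293, 244], [301, 258], [306, 227], [289, 226], [290, 197]]
9625.0 (107, 209, 292, 91) [[107, 299], [238, 299], [239, 279], [242, 276], [265, 274], [266, 299], [398, 299], [356, 279], [341, 280], [334, 290], [318, 287], [312, 282], [311, 276], [318, 275]]
1378.0 (219, 172, 67, 22) [[219, 173], [220, 193], [284, 193], [285, 190], [284, 172]]
222.0 (213, 196, 78, 6) [[213, 201], [290, 197], [220, 196], [214, 197]]
85.0 (198, 227, 18, 6) [[198, 227], [198, 232], [215, 232], [215, 227]]
76.0 (290, 227, 17, 6) [[290, 230], [306, 232], [306, 227], [291, 227]]
[185, 187, 186, 186, 184, 164, 111, 56, 37, 37, 37, 36, 35, 37, 36, 37, 37, 38, 38, 38, 42, 53, 56, 57, 56, 55, 58, 56, 62, 79, 93, 70, 63, 68, 71, 72, 75, 79, 83, 97]
[[57, 54, 56], [61, 58, 58], [58, 55, 58], [64, 61, 63], [78, 78, 80], [88, 91, 99], [51, 64, 89], [32, 56, 90], [34, 59, 98], [35, 62, 101], [35, 64, 102], [38, 66, 107]]
[[253. 190.]]
```

```bash

python3 - <<'E'
from slide import *
c=pickle.load(open("pics/w12.pkl","rb"))
S=unproj(c,[[219,193.6],[285.2,193.6],[252,185.5]],.042); print("stop",S, np.linalg.norm(S[1]-S[0]))
for z in (.0364,.0355,.034):
    T=unproj(c,[[213.2,195.8],[290.6,195.8]],z); print("tongue",z,T[:,:2].ravel(),np.linalg.norm(T[1]-T[0]),"gap x",T[:,0].mean()-S[:2,0].mean(),"dy",T[:,1].mean()-S[:2,1].mean())
E
```

```text
stop [[0.5688 0.0012 0.042 ]
 [0.5683 0.0289 0.042 ]
 [0.5633 0.0149 0.042 ]] 0.02770348055391743
tongue 0.0364 [ 0.5774 -0.0021  0.5767  0.0325] 0.03468606725034791 gap x 0.008533663117644474 dy 0.00010231418285572974
tongue 0.0355 [ 0.5785 -0.0023  0.5779  0.0327] 0.03501190129186728 gap x 0.00966686445592213 dy 0.00012701751365513762
tongue 0.034 [ 0.5804 -0.0025  0.5797  0.033 ] 0.035554958027732904 gap x 0.011555533353051262 dy 0.00016818973165415654
```

```bash

python3 -m inch '[0.003,0,0.004,0,0,0,0.006,0,0.008,0,0,0,0.006,0,0.008,0,0,0]'|grep -E 'pos|force'
python3 -m inch '[0.003,0,0.004,0,0,0,0.006,0,0.008,0,0,0,0.006,0,0.008,0,0,0]'|grep -E 'pos|force'
cat > tong.py <<'E'
import sys; from slide import *
n=sys.argv[1]; snap(n); c=pickle.load(open(f"pics/{n}.pkl","rb")); im=cv2.imread(f"pics/{n}.png").astype(int)
g=im.sum(2)/3; sat=im[:,:,2]-im[:,:,0]
print("gray",g[184:208,225:235].mean(1).round().tolist()); print("R-B",sat[184:208,225:235].mean(1).round().tolist())
print("row200 R-B",sat[198:201,205:220].mean(0).round().tolist(),sat[198:201,284:298].mean(0).round().tolist())
E
python3 tong.py w13
```

```text
position: [0.584, 0.015, 0.0687]
force: [0.1, -0.3, -1.2]
gripper_force: 58.9
position: [0.584, 0.015, 0.0675]
force: [0.2, 0.5, -1.0]
gripper_force: 59.0
w13 33.4333 [0.584  0.015  0.0675] [-0.183  0.241  2.094  0.528  0.236 -2.254]
gray [37.0, 36.0, 37.0, 37.0, 42.0, 52.0, 57.0, 57.0, 56.0, 57.0, 57.0, 58.0, 58.0, 58.0, 61.0, 64.0, 66.0, 69.0, 72.0, 78.0, 90.0, 103.0, 106.0, 104.0]
R-B [-2.0, -1.0, -1.0, -2.0, -2.0, -2.0, -2.0, -2.0, -2.0, -2.0, -2.0, -2.0, -0.0, 10.0, 36.0, 58.0, 66.0, 69.0, 72.0, 78.0, 91.0, 102.0, 105.0, 103.0]
row200 R-B [1.0, 0.0, 1.0, 1.0, 1.0, 1.0, 6.0, 29.0, 54.0, 62.0, 62.0, 63.0, 61.0, 58.0, 54.0] [60.0, 62.0, 66.0, 70.0, 71.0, 71.0, 71.0, 71.0, 59.0, 32.0, 6.0, 1.0, 1.0, 2.0]
```

```bash

python3 - <<'E'
from slide import *
c=pickle.load(open("pics/w13.pkl","rb"))
S=unproj(c,[[230,197.6]],.042); print(S)
for z in (.040,.041,.0415):
    T=unproj(c,[[230,203.8],[212.2,203.8],[293.0,203.8]],z); print(z,"gap",T[0]-S[0],"w",T[2,1]-T[1,1],"mid y",T[1:,1].mean())
c=pickle.load(open("pics/w12.pkl","rb")); im=cv2.imread("pics/w12.png").astype(int); print((im[:,:,2]-im[:,:,0])[190:210,225:235].mean(1).round().tolist())
E
```

```text
[[0.5693 0.0059 0.042 ]]
0.04 gap [ 0.0069 -0.0003 -0.002 ] w 0.03512143738095578 mid y 0.015464825052946798
0.041 gap [ 0.0056 -0.0002 -0.001 ] w 0.03473172916990703 mid y 0.01543264123890262
0.0415 gap [ 0.0049 -0.0002 -0.0005] w 0.03453687506438266 mid y 0.015416549331880533
[-2.0, -2.0, -2.0, -2.0, 1.0, 11.0, 37.0, 57.0, 60.0, 63.0, 66.0, 69.0, 72.0, 78.0, 90.0, 102.0, 105.0, 103.0, 101.0, 100.0]
```

```bash

python3 -m inch '[0.005,0,0.004,0,0,0,0.007,0,0.006,0,0,0,0.007,0,0.006,0,0,0]'|grep -E 'pos|force'
python3 -m inch '[0.003,0,0.004,0,0,0,0.004,0,0.006,0,0,0,0.004,0,0.006,0,0,0]'|grep -E 'pos|force'
```

```text
position: [0.5841, 0.015, 0.0674]
force: [-4.9, 0.5, 7.1]
gripper_force: 60.5
position: [0.5843, 0.015, 0.0674]
force: [-11.0, 0.8, 15.6]
gripper_force: 61.9
```

```bash

python3 -m inch '[-0.004,0,-0.006,0,0,0,-0.004,0,-0.006,0,0,0]'|grep -E 'pos|force'
python3 -m inch '[0,0,0,0,0,0,0,0,0,0,0,0,0,0,0,0,0,0,0,0,0,0,0,0,0,0,0,0,0,0,0,0,0,0,0,0]' -0.2|grep -E 'pos|force|gap'
python3 -m inch '[0,0,-0.08,0,0,0,0,0,-0.2,0,0,0,0,0,-0.4,0,0,0,0,0,-0.7,0,0,0,0,0,-1,0,0,0,0,0,-1,0,0,0]'|grep -E 'pos|force'
python3 - <<'E'
from slide import *
snap("w14"); cs,c=find("w14")
im=cv2.imread("pics/w14.png"); g=cv2.cvtColor(im,cv2.COLOR_BGR2GRAY); m=((g<75)*255).astype(np.uint8); m[260:]=0
for k in sorted(cv2.findContours(m,cv2.RETR_EXTERNAL,cv2.CHAIN_APPROX_NONE)[0],key=cv2.contourArea)[::-1][:8]: print(cv2.contourArea(k),cv2.boundingRect(k),cv2.approxPolyDP(k,2,True)[:,0].tolist()[:10])
E
```

```text
position: [0.5841, 0.015, 0.0674]
force: [-7.1, 0.1, 10.7]
gripper_force: 60.7
position: [0.5836, 0.015, 0.0661]
force: [0.5, -0.2, 0.4]
finger_gap: 0.0508
gripper_force: 0.0
position: [0.5161, 0.013, 0.1719]
force: [1.1, -0.7, 0.7]
gripper_force: 0.0
w14 35.15 [0.5162 0.0129 0.1697] [-0.226 -0.134  2.205  0.309  0.483 -2.049]
blob 3281.0 (222, 145, 64, 63) [[233, 145], [233, 164], [222, 166], [226, 206], [281, 205], [285, 167], [273, 163], [274, 145]]
613.5 (310, 236, 42, 24) [[312, 237], [310, 259], [351, 259], [340, 247], [333, 248], [326, 237]]
613.0 (153, 237, 42, 23) [[193, 238], [178, 237], [171, 248], [163, 248], [153, 259], [194, 259]]
391.5 (246, 151, 15, 32) [[248, 151], [247, 182], [259, 181], [259, 152]]
374.0 (236, 131, 36, 12) [[236, 131], [236, 141], [269, 142], [271, 137], [270, 131]]
228.0 (234, 208, 39, 7) [[234, 208], [234, 214], [272, 214], [272, 208]]
175.5 (290, 170, 10, 33) [[298, 170], [294, 170], [291, 202], [295, 201]]
169.5 (207, 170, 10, 33) [[208, 170], [211, 201], [215, 202], [213, 172]]
94.0 (231, 256, 44, 4) [[231, 259], [274, 259], [263, 256]]
```

```bash

python3 - <<'E'
from slide import *
c=pickle.load(open("pics/w14.pkl","rb")); im=cv2.imread("pics/w14.png").astype(int); g=im.sum(2)/3; s=im[:,:,2]-im[:,:,0]
print("row185 g",g[183:188,204:230].mean(0).round().tolist()); print("s",s[183:188,204:230].mean(0).round().tolist())
print("row185 g",g[183:188,278:304].mean(0).round().tolist()); print("s",s[183:188,278:304].mean(0).round().tolist())
print("colfront g",g[128:156,238:243].mean(1).round().tolist()); print("s",s[128:156,238:243].mean(1).round().tolist())
print("colback g",g[196:220,240:266].mean(1).round().tolist()); print("s",s[196:220,240:266].mean(1).round().tolist())
px=[[222,166.8],[225.5,206],[281.8,206],[285.8,166.8]]
print(fit([[-16,-28],[40,-28],[40,28],[-16,28]],unproj(c,px,.040)))
E
```

```text
row185 g [181.0, 182.0, 175.0, 138.0, 82.0, 56.0, 56.0, 55.0, 54.0, 55.0, 57.0, 92.0, 152.0, 180.0, 185.0, 184.0, 183.0, 166.0, 117.0, 91.0, 87.0, 88.0, 88.0, 87.0, 87.0, 87.0]
s [1.0, 1.0, 1.0, 0.0, -2.0, -3.0, -2.0, -3.0, -3.0, -2.0, -2.0, -0.0, 0.0, 0.0, 1.0, 1.0, 2.0, 8.0, 38.0, 78.0, 87.0, 87.0, 87.0, 88.0, 89.0, 89.0]
row185 g [85.0, 85.0, 84.0, 84.0, 86.0, 87.0, 103.0, 141.0, 176.0, 184.0, 184.0, 179.0, 153.0, 87.0, 49.0, 52.0, 54.0, 56.0, 56.0, 59.0, 81.0, 130.0, 172.0, 182.0, 184.0, 189.0]
s [85.0, 84.0, 86.0, 85.0, 84.0, 83.0, 69.0, 36.0, 8.0, 1.0, 1.0, 1.0, 1.0, -0.0, -2.0, -2.0, -3.0, -4.0, -3.0, -3.0, -2.0, -0.0, 1.0, 1.0, 1.0, 2.0]
colfront g [175.0, 156.0, 85.0, 39.0, 35.0, 36.0, 35.0, 35.0, 39.0, 49.0, 55.0, 55.0, 56.0, 58.0, 75.0, 94.0, 73.0, 64.0, 68.0, 83.0, 100.0, 102.0, 100.0, 100.0, 99.0, 98.0, 96.0, 94.0]
s [1.0, 1.0, -0.0, -1.0, -1.0, -1.0, -2.0, -2.0, -2.0, -3.0, -3.0, -2.0, -2.0, -2.0, 4.0, 18.0, 42.0, 62.0, 70.0, 83.0, 99.0, 101.0, 99.0, 99.0, 97.0, 97.0, 96.0, 95.0]
colback g [117.0, 120.0, 128.0, 143.0, 154.0, 152.0, 134.0, 104.0, 94.0, 94.0, 91.0, 78.0, 50.0, 37.0, 36.0, 37.0, 42.0, 51.0, 60.0, 89.0, 149.0, 197.0, 208.0, 206.0]
s [61.0, 59.0, 49.0, 34.0, 26.0, 27.0, 42.0, 74.0, 92.0, 94.0, 91.0, 73.0, 29.0, 2.0, -1.0, -2.0, -2.0, -3.0, -2.0, 0.0, 5.0, 7.0, 8.0, 8.0]
(array([0.614 , 0.0166]), np.float64(0.022820904814914666), np.float64(1.6172803698729834))
```

```bash
python3 -c "
from workcell import *
print(finish_job())"
```

```text
the job is handed in; nothing more can be done
None
```

The job is handed in, at about 35 s on the robot clock. In the last wrist pictures the round-window slide sat flush in the cradle and the square-window slide lay released on the stage with its fin to the front, each centred to about 1 mm. No verdict came back.

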